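# Mix the settled paint bottle end over end

### The arm

A 7-joint arm with a two-finger parallel gripper is mounted at the origin on the work surface. World frame = base frame: x ahead of the robot, y to its left, z up, the work surface at z = 0. Lengths are in m, angles in rad, forces in N, time in s.
With the tool pointing down it reaches from about 0.425 to 0.95 m from the base axis. Payload 4.7 kg.
Tool frame: the origin (TCP) lies midway between the tips of the shut fingers; the grasp point (between the pads) lies 19 mm behind it (robot.grip_depth is the distance from the TCP to the grasp point, in m); z points along the fingers, y is the direction in which the jaws open and shut (so a half turn about z gives the same grasp; the last joint's range is limited). The gripper opens to 85 mm and grips with 20 to 120 N. Pads are 22 mm wide; open, the fingers measure 114 mm over their backs; the gripper's body (76 mm by 85 mm) begins 54 mm behind the grasp point. The pads swing forward as they close: fully open they stand 13 mm farther back than shut.
Start: joints at [-1.319, 0.469, -0.049, 1.532, 0.024, 1.141, -0.082], TCP at [0.187, 0.649, 0.231] pointing down, gripper open.
Joint ranges: [-2.59, 2.59], [-0.33, 1.99], [-1.39, 1.29], [0.1, 2.45], [-1.04, 4.18], [0.21, 1.99], [-2.66, 2.66]. Speed limits (rad/s): [2.57, 2.57, 3.14, 3.14, 3.14, 3.14, 3.14].

### API

Orientations are given as a rotation vector (axis times angle).
In Python, from plant import sense, optics, robot gives the robot as it stands.
- The arm moves only by the shell command python3 -m crank 'ROWS' [FORCE]. ROWS is a JSON object of lists of equal length, an entry for each row: "gripper": the gripper's target within -1 to 1 (fully open at 1, half-way at 0, shut at -1); "translation": the shift along the tool's x, y, z in mm, a list of three; "twist": the turn about the tool's z in rad. A call has 1 to 5 rows; each row shifts and turns the pose as measured when the row begins, along the tool's axes as they then stand; what a row does not reach is not made up. A row lasts 1/12 s, in which the tool goes at most 41.7 mm and 7.16 degrees, less where a joint would pass 70% of its speed; a pose out of reach is approached as far as the arm can. A call is refused whole if a number of a shift passes 41.7 or a number of a turn 0.125, either way. A call with a gripper value outside its range is refused whole. The fingers move at their own pace and stop on an object; FORCE is the grip in N (left out, the last holds). Time passes only in rows, so rows that do not move let the fingers close. It gives the time, the measured TCP pose, the force and the opening at its end, in the units of the state.
- sense(): the state, without advancing time (a new reading comes with each control period).
- optics.read_camera(name): name is "scene" or "top"; returns a dict with "image" (480x640x3 uint8, blue, green, red), "fx", "fy", "cx", "cy" (pixels), "k1" (the pictures are not rectified: a ray, as slopes to the right and down, at radius r is drawn at 1 + k1 r^2 times it, then the intrinsics apply), "R" (3x3) and "t" (3): a world point X has camera coordinates R X + t. Camera axes: x right, y down, z forward; pixel columns grow to the right and rows downward; lengths in m; the calibration is good to about 2 mm. A picture is of the moment at which its call begins. There is no depth.
- robot.finish_job(): hands the job in, once; it reports no verdict.
Trained networks look in the newest picture that a camera, given by its name, has taken for a name from the list of things; names that differ only in an ending like _2 or _b are one class to them, and where a whole thing is asked for, a point or a joint stands for the part that bears it (a point fixed in the world has none). Each returns a list of dicts, best first, with "p" (0 to 1); they miss things now and then, are a little off and sometimes report something else, mostly with a low value. They report only what shows in the picture. A call takes as long as a camera call.
- optics.masks_of(camera, thing): "mask" (480x640 bool, what is visible of it) and "box" ([left, top, right, bottom] in pixels, round what is visible of it).
The state is a dict: "time_s": time; "qpos": joint angles; "joint_vel": joint speeds; "joint_torque": joint torques, N m; "tcp_pos": TCP position; "orientation": TCP orientation; "ft_force": force on the tool from outside, world axes, zero at the start; "wrist_torque": the same for the moment, N m; "finger_gap": finger opening in m.
Only numpy, scipy, OpenCV 4.12 (cv2) and the standard library are available. Lean on these libraries where they do the work, as an engineer would, in place of code of your own. Each camera call takes 0.05 s, during which the arm holds its last target.

### The job

The pigment has settled in the tall necked bottle that leans in the sloping wooden stand. Lift it out, turn it end over end so that its cap points steeply down, and keep it like that in the air for at least a second; then turn it back and set it down gently, cap up, in the same place of the stand, fully seated as it was, and let go. Leave the short jar beside it and the other things on the table alone.

Things in the scene. Friction and masses are not known exactly. Their poses are not given: they have to be found in the camera images.
- bottle_center (a point): Centre of the tall bottle to be mixed: amber glass, paper band, round, 150 mm long; body 50 mm in diameter from the base to 104 mm, then a neck and a black cap 32 mm in diameter. About 0.3 kg. z runs along it from base to cap. At the start it leans 50 degrees from vertical, cap up, towards the stand's back, in either of the stand's two places.
- bottle_cap (a point): Middle of the flat top of that bottle's cap, 75 mm from bottle_center along the bottle's axis.
- stand: Fixed wooden stand, 290 mm wide (y), 190 mm deep (x), an open rest leaning 50 degrees back from vertical: rails on two cross boards, upper end 185 mm high. Origin on the table, below the middle between the two bottles' base centres; x to its back (where the bottles lean), y along its width, z up.
- place_left (a point): Base centre of whatever is seated in the place at the stand's + y (y = +68 mm, 108 mm up; axes as the stand). It lies back on two 10 mm rails 30 mm apart, up the slope, its base on a ledge square to them. Rails start 21 mm, the cross boards 31 mm behind its axis; the ledge ends 21 mm in front. Beside it, over 25 mm from the axis, all is free down to the boards.
- place_right (a point): Base centre of whatever is seated in the place at the stand's - y (y = -68 mm, 108 mm up; axes as the stand). Made like the other place.
- jar_center (a point): Centre of the short jar in the stand's other place, to be left alone: clear glass with rust-coloured content and a steel lid as wide as the jar, 50 mm in diameter, 90 mm long, leaning the same way; z along its axis, base to lid.
- mug: White ceramic mug standing on the table, 80 mm in diameter, 95 mm high, with a handle; origin at the centre of its underside. A bystander.
- tin: Bare steel tin on the table, 90 mm in diameter, 110 mm high; origin at the centre of its underside. A bystander.

How it is judged:
On the way:
1. the tall bottle is held in the air by the fingers, off the stand and over 100 mm above the table, its cap pointing steeply down (at least 115 degrees from straight up), for 1 s (angle between bottle_center's own z axis and vertical above 2 rad and contact force between bottle and stand below 0.05 N and distance of bottle_center from where it was at the start of the episode above 0.05 m and contact force between bottle and the fingers above 0.5 N and height (world z) of bottle_center above 0.1 m), for 1 s.
At the end, for the whole second after the job is handed in: The tall bottle lies released and at rest, cap up, in the place of the stand where it began: its centre within 10 mm and its cap within 15 mm of where they were; the short jar is within 10 mm of where it was (distance of each of bottle_center, jar_center from where it was at the start of the episode below 0.01 m and distance of bottle_cap from where it was at the start of the episode below 0.015 m and angle between bottle_center's own z axis and vertical below 1.1 rad and linear speed of bottle below 0.02 m/s and contact force between bottle and the fingers below 0.05 N); the robot touches nothing.
It fails at once if the bottle is dropped (it moves faster than 0.45 m/s, a fall of over 10 mm, with no finger on it) (contact force between bottle and the fingers below 0.05 N and linear speed of bottle above 0.45 m/s).
It fails at once if the bottle is knocked into the stand at speed (over 0.35 m/s, over 5 N) (contact force between bottle and stand above 5 N and linear speed of bottle above 0.35 m/s).
It fails at once if the short jar is moved more than 20 mm (distance of jar_center from where it was at the start of the episode above 0.02 m).
It fails at once if the mug or the tin is moved more than 30 mm (distance of any of mug, tin from where it was at the start of the episode above 0.03 m).
It also fails if it takes over 54 s, if anything falls off the work surface, if the arm or the gripper's body presses on something with over 40 N, if the wrist force passes 120 N, or if a joint passes its speed limit or range.

## Working session

There is one attempt and no reset: what is moved stays moved. The work goes in short steps, Python scripts to look and compute and a shell command to move; the robot and the scene stay as the last step left them, time stands still between calls to the robot, and variables do not carry over. Pictures are saved under pics/ and viewed, and the job is handed in when it is done.

```bash
ls -la; python3 -m crank --help 2>&1 | head -40; python3 - <<'E'
from plant import sense, optics, robot
import cv2,os
os.makedirs('pics',exist_ok=True)
s=sense()
for k,v in s.items(): print(k,v)
print(dir(robot),dir(optics))
print(robot.grip_depth)
for n in('scene','top'):
    c=optics.read_camera(n); cv2.imwrite(f'pics/{n}0.png',c['image']); print(n,{k:v for k,v in c.items() if k!='image'})
E
```

```text
total 12
drwxr-xr-x  3 agent agent 4096 Dec  7 04:09 .
drwxr-xr-x 23 root  root  4096 Dec  7 04:09 ..
drwxr-xr-x  2 agent agent 4096 Dec  7 04:09 pics
invalid input: not JSON, or not a number
time_s 0.0
qpos [-1.31889761  0.46942201 -0.04860753  1.53369426  0.0240894   1.1409645
 -0.08232091]
joint_vel [-0.00106356  0.00108745  0.00173276 -0.00047186  0.00040152  0.00062304
  0.00166959]
joint_torque [ 3.84320465e-04 -5.10304785e+01 -4.61637229e-02 -2.37719446e+01
  1.07920880e-02  7.28592873e-03 -1.02327201e-05]
tcp_pos [0.18687757 0.64801652 0.2302744 ]
orientation [-4.39572633e-01 -3.11047133e+00  2.97012613e-03]
ft_force [ 0.96406618  0.00888371 -0.15820598]
wrist_torque [-0.02455012 -0.04267397  0.00722805]
finger_gap 0.08535080037082556
['Unreachable', '__class__', '__delattr__', '__dict__', '__dir__', '__doc__', '__eq__', '__format__', '__ge__', '__getattribute__', '__getstate__', '__gt__', '__hash__', '__init__', '__init_subclass__', '__le__', '__lt__', '__module__', '__ne__', '__new__', '__reduce__', '__reduce_ex__', '__repr__', '__setattr__', '__sizeof__', '__str__', '__sub
[... 429 characters left out ...]
 'read_camera']
0.0187
scene {'fx': 442.9098822526235, 'fy': 442.9098822526235, 'cx': 317.0333639380592, 'cy': 236.80784203086236, 'k1': -0.07847774391065211, 'R': array([[-0.68284485,  0.73042756, -0.01408903],
       [ 0.56229302,  0.51315526, -0.64845835],
       [-0.46642199, -0.45071861, -0.76111974]]), 't': array([ 0.37247047, -0.22682663,  1.34806539])}
top {'fx': 526.2610833474558, 'fy': 526.2610833474558, 'cx': 319.23951112139156, 'cy': 240.97656150741804, 'k1': -0.1270241514166587, 'R': array([[ 0.01863311, -0.99982526, -0.00150259],
       [-0.99459814, -0.01838216, -0.10215982],
       [ 0.10211434,  0.00339803, -0.99476686]]), 't': array([-0.01550361,  0.56762617,  1.14775102])}
```

View pics/scene0.png

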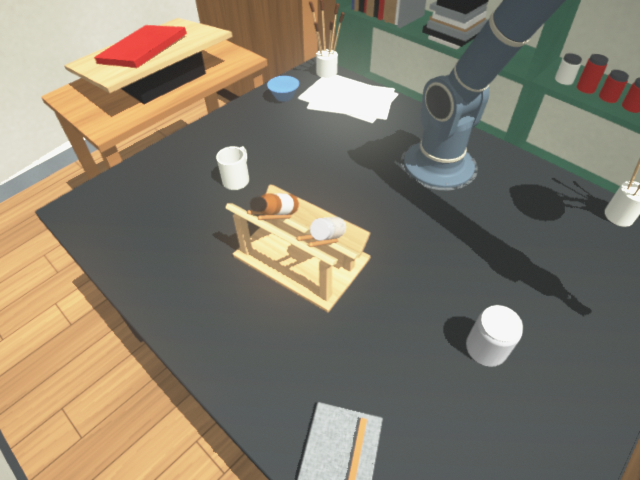

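View pics/top0.png

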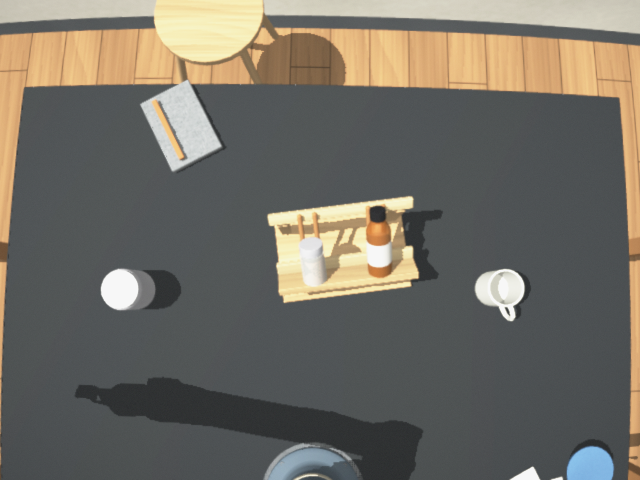

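```bash
cat > h.py <<'E'
import numpy as np, cv2
from scipy.spatial.transform import Rotation as Ro
def proj(c,X):
    X=np.atleast_2d(X); P=X@np.array(c['R']).T+np.array(c['t'])
    d=np.array([c['k1'],0,0,0,0])
    s=P[:,:2]/P[:,2:]; r2=(s**2).sum(1,keepdims=True); s=s*(1+c['k1']*r2)
    return np.c_[c['fx']*s[:,0]+c['cx'], c['fy']*s[:,1]+c['cy']]
th=np.linspace(0,2*np.pi,48,endpoint=False)
def rings(prof,base,ax):
    ax=ax/np.linalg.norm(ax); u=np.cross(ax,[0,1,0.01]);u/=np.linalg.norm(u);v=np.cross(ax,u)
    return [base+ax*z+r*(np.cos(th)[:,None]*u+np.sin(th)[:,None]*v) for z,r in prof]
BOT=[(0,.025),(.104,.025),(.118,.016),(.150,.016)]
JAR=[(0,.025),(.090,.025)]
def sil(c,prof,base,ax):
    m=np.zeros((480,640),np.uint8); R=[proj(c,r) for r in rings(prof,base,ax)]
    for a,b in zip(R[:-1],R[1:]):
        h=cv2.convexHull(np.r_[a,b].astype(np.float32)); cv2.fillPoly(m,[np.round(h*16).astype(np.int32)],1,shift=4)
    return m>0
def stand(p):
    x,y,w=p; R=Ro.from_euler('z',w).as_matrix(); return R,np.array([x,y,0])
def bottle(p,side):
    R,o=stand(p); L=np.deg2rad(50)
    return o+R@np.array([0,side*.068,.108]), R@np.array([np.sin(L),0,np.cos(L)])
E
python3 - <<'E'
from h import *
from plant import optics
import pickle
from scipy.optimize import minimize
C={};M={}
for n in('scene','top'):
    C[n]=optics.read_camera(n)
    for t in('bottle_center','jar_center','mug','tin','stand'):
        r=optics.masks_of(n,t)
        print(n,t,[(round(q['p'],2),[int(v) for v in q['box']],int(q['mask'].sum())) for q in r][:3])
        if r: M[n,t]=r[0]['mask']
pickle.dump((C,M),open('m.pkl','wb'))
E
```

```text
scene bottle_center [(0.55, [250, 193, 299, 210], 902)]
scene jar_center [(0.89, [310, 214, 348, 237], 657)]
scene mug [(0.97, [216, 147, 248, 190], 1058)]
scene tin [(0.95, [465, 303, 522, 364], 2469)]
scene stand [(0.75, [227, 189, 369, 312], 8996)]
top bottle_center [(0.76, [369, 207, 392, 281], 1559)]
top jar_center [(0.86, [298, 238, 328, 283], 1106)]
top mug [(0.82, [476, 272, 523, 316], 1567)]
top tin [(0.81, [99, 269, 156, 306], 1758)]
top stand [(0.78, [266, 196, 419, 300], 9041)]
```

```bash
cat > fit.py <<'E'
from h import *
import pickle
from scipy.optimize import minimize
C,M=pickle.load(open('m.pkl','rb'))
def blur(m): return cv2.GaussianBlur(m.astype(np.float32),(0,0),1.5)
def cost(p,keys):
    e=0
    for n,t in keys:
        b,a=bottle(p,-1 if t=='bottle_center' else 1)
        s=sil(C[n],BOT if t=='bottle_center' else JAR,b,a)
        e+=((blur(s)-blur(M[n,t]))**2).sum()/M[n,t].sum()
    return e
allk=[(n,t) for n in('top','scene') for t in('bottle_center','jar_center')]
for keys in (allk,allk[:2],[allk[0]],[allk[1]]):
    best=None
    for w in(-.05,.1,.2):
        r=minimize(cost,[.48,-.03,w],args=(keys,),method='Nelder-Mead',options=dict(initial_simplex=[[.48,-.03,w],[.52,-.03,w],[.48,.02,w],[.48,-.03,w+.15]],xatol=1e-4))
        if best is None or r.fun<best.fun: best=r
    print(keys,best.x,best.fun); 
    if keys is allk: P=best.x
np.save('P.npy',P)
for n in('top','scene'):
    im=C[n]['image'].copy()
    for t,s,pr in(('bottle_center',-1,BOT),('jar_center',1,JAR)):
        b,a=bottle(P,s); m=sil(C[n],pr,b,a).astype(np.uint8)
        cs,_=cv2.findContours(m,0,1); cv2.drawContours(im,cs,-1,(0,255,0),1)
        cs,_=cv2.findContours(M[n,t].astype(np.uint8),0,1); cv2.drawContours(im,cs,-1,(255,0,255),1)
    (x0,y0)=(230,160)
    cv2.imwrite(f'pics/fit_{n}.png',cv2.resize(im[y0:y0+160,x0:x0+210],None,fx=3.6,fy=3.6,interpolation=cv2.INTER_NEAREST))
E
python3 fit.py
```

```text
[('top', 'bottle_center'), ('top', 'jar_center'), ('scene', 'bottle_center'), ('scene', 'jar_center')] [ 0.49093139 -0.06470711  0.14105333] 0.0972824275555696
[('top', 'bottle_center'), ('top', 'jar_center')] [ 0.49103465 -0.06431431  0.13547678] 0.03478174442436184
[('top', 'bottle_center')] [ 0.49046974 -0.06543109  0.14832243] 0.014082752641307154
[('top', 'jar_center')] [ 0.49400679 -0.06651951  0.18059382] 0.02151824164778587
```

View pics/fit_top.png

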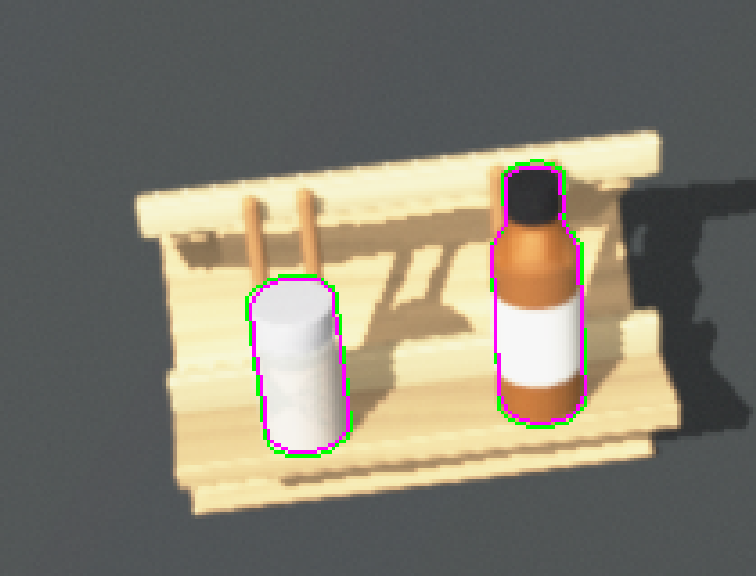

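View pics/fit_scene.png

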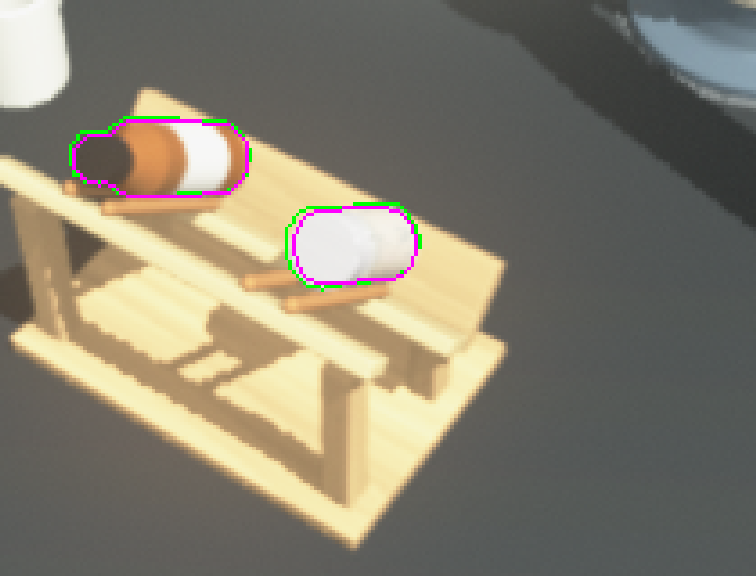

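```bash
python3 -m crank '{"gripper":[1,1,1,1,1],"translation":[[-23,-23,-18],[-23,-23,-18],[-23,-23,-18],[-23,-23,-18],[-23,-23,-18]],"twist":[0,0,0,0,0]}'
cat > st.py <<'E'
from h import *
from plant import sense
s=sense(); R=Ro.from_rotvec(s['orientation']).as_matrix()
z=R[:,2]
print('t %.2f'%s['time_s'],'tcp',np.round(s['tcp_pos'],4),'gap %.4f'%s['finger_gap'])
print('tilt %.2f az %.2f  yaz %.2f ydir z %.3f'%(np.degrees(np.arccos(-z[2])),np.degrees(np.arctan2(z[1],z[0])),np.degrees(np.arctan2(R[1,1],R[0,1])),R[2,1]),'q',np.round(s['qpos'],3), 'F',np.round(s['ft_force'],1))
print('R',np.round(R,3).tolist())
E
python3 st.py
```

```text
time_s: 1.12
tcp_pos: [0.2606, 0.5058, 0.3171]
orientation: [-0.415, -3.107, 0.015]
ft_force: [1.6, 0.5, 0.7]
finger_gap: 0.0854
t 1.12 tcp [0.2606 0.5058 0.3171] gap 0.0854
tilt 0.67 az -133.93  yaz 74.80 ydir z -0.010 q [-1.151  0.237 -0.019  1.668  0.     1.247  0.135] F [1.6 0.5 0.7]
R [[-0.965, 0.262, -0.008], [0.262, 0.965, -0.008], [0.006, -0.01, -1.0]]
```

```bash
python3 -m crank '{"gripper":[1,1,1,1,1],"translation":[[-23,-24,-20],[-23,-24,-20],[-23,-24,-20],[-23,-24,-20],[-23,-24,-20]],"twist":[0,0,0,0,0]}' >/dev/null; python3 st.py
python3 -m crank '{"gripper":[1,1,1,1,1],"translation":[[-23,-24,-20],[-23,-24,-20],[-23,-24,-20],[-23,-24,-20],[-23,-24,-20]],"twist":[0,0,0,0,0]}' >/dev/null; python3 st.py
```

```text
t 1.53 tcp [0.3432 0.3521 0.4227] gap 0.0856
tilt 0.62 az -136.76  yaz 74.87 ydir z -0.009 q [-0.967  0.052  0.089  1.654 -0.006  1.447  0.429] F [ 0.9 -0.2  0.5]
R [[-0.965, 0.261, -0.008], [0.261, 0.965, -0.007], [0.006, -0.009, -1.0]]
t 1.95 tcp [0.4253 0.1971 0.5301] gap 0.0854
tilt 0.32 az -146.65  yaz 74.87 ydir z -0.004 q [-0.788 -0.006  0.264  1.481  0.002  1.671  0.783] F [ 1.2  0.7 -0.2]
R [[-0.965, 0.261, -0.005], [0.261, 0.965, -0.003], [0.004, -0.004, -1.0]]
```

```bash
python3 -m crank '{"gripper":[1,1,1,1],"translation":[[-23,-24,-20],[-23,-24,-20],[-23,-24,-20],[-23,-24,-20]],"twist":[0.1,0.1,0.1,0.05]}' >/dev/null; python3 st.py
python3 -m crank '{"gripper":[1,1,1],"translation":[[0,0,-40],[0,0,-40],[0,0,-40]],"twist":[0,0,0]}' >/dev/null; python3 st.py
```

```text
t 2.28 tcp [0.4714 0.0659 0.615 ] gap 0.0856
tilt 0.14 az -145.58  yaz 53.94 ydir z -0.002 q [-0.633  0.032  0.429  1.261 -0.013  1.853  0.734] F [ 1.   0.6 -0.3]
R [[-0.808, 0.589, -0.002], [0.589, 0.808, -0.001], [0.001, -0.002, -1.0]]
t 2.53 tcp [0.4708 0.054  0.6929] gap 0.0857
tilt 2.50 az 4.98  yaz 52.67 ydir z 0.029 q [-0.915  0.06   0.798  1.069 -0.046  1.987  0.781] F [ 1.7  0.6 -0.1]
R [[-0.794, 0.606, 0.043], [0.607, 0.795, 0.004], [-0.032, 0.029, -0.999]]
```

```bash
python3 -m crank '{"gripper":[1,1,1],"translation":[[0,0,-40],[0,0,-40],[0,0,-40]],"twist":[-0.12,-0.12,-0.12]}' >/dev/null; python3 st.py
python3 -m crank '{"gripper":[1,1,1],"translation":[[0,0,-40],[0,0,-40],[0,0,-40]],"twist":[-0.12,-0.12,-0.12]}' >/dev/null; python3 st.py
```

```text
t 2.78 tcp [0.4635 0.0499 0.7372] gap 0.0853
tilt 8.32 az 6.88  yaz 73.84 ydir z 0.057 q [-1.182  0.012  1.026  1.005 -0.005  1.986  1.125] F [ 0.1 -0.  -0.2]
R [[-0.95, 0.278, 0.144], [0.283, 0.959, 0.017], [-0.133, 0.057, -0.989]]
t 3.03 tcp [0.4531 0.0523 0.7655] gap 0.0855
tilt 12.01 az 9.23  yaz 87.75 ydir z 0.042 q [-0.722 -0.002  0.513  0.949  0.012  1.986  1.324] F [-0.3  0.3  0.1]
R [[-0.978, 0.039, 0.205], [0.047, 0.998, 0.033], [-0.204, 0.042, -0.978]]
```

```bash
python3 -m crank '{"gripper":[1,1,1],"translation":[[-10,0,-40],[-10,0,-40],[-10,0,-40]],"twist":[-0.06,-0.06,-0.06]}' >/dev/null; python3 st.py
python3 -m crank '{"gripper":[1,1,1],"translation":[[-15,0,-38],[-15,0,-38],[-15,0,-38]],"twist":[0,0,0]}' >/dev/null; python3 st.py
```

```text
t 3.28 tcp [0.4546 0.0484 0.8106] gap 0.0854
tilt 17.84 az 10.22  yaz 98.66 ydir z 0.009 q [-0.588  0.005  0.395  0.84   0.003  1.986  1.529] F [ 0.5 -1.1 -0.2]
R [[-0.942, -0.151, 0.301], [-0.141, 0.989, 0.054], [-0.306, 0.009, -0.952]]
t 3.53 tcp [0.4587 0.0451 0.8565] gap 0.0854
tilt 23.79 az 10.19  yaz 98.64 ydir z 0.012 q [-0.765  0.015  0.608  0.728 -0.017  1.986  1.55 ] F [ 0.7 -0.6  0. ]
R [[-0.905, -0.15, 0.397], [-0.133, 0.989, 0.071], [-0.403, 0.012, -0.915]]
```

```bash
python3 -m crank '{"gripper":[1,1,1,1],"translation":[[-18,-6,-36],[-18,-6,-36],[-18,-6,-36],[-18,-6,-36]],"twist":[0,0,0,0]}' >/dev/null; python3 st.py
python3 -m crank '{"gripper":[1,1,1],"translation":[[-20,-6,-35],[-20,-6,-35],[-20,-6,-35]],"twist":[0,0,0]}' >/dev/null; python3 st.py
```

```text
t 3.87 tcp [0.4586 0.0222 0.9138] gap 0.0851
tilt 31.46 az 9.64  yaz 98.79 ydir z 0.009 q [-0.668  0.042  0.638  0.574 -0.102  1.986  1.617] F [-0.6 -0.2  0.4]
R [[-0.844, -0.153, 0.515], [-0.126, 0.988, 0.087], [-0.522, 0.009, -0.853]]
t 4.12 tcp [0.4486 0.0051 0.9543] gap 0.0852
tilt 37.08 az 9.00  yaz 98.69 ydir z 0.004 q [-0.426  0.054  0.453  0.462 -0.141  1.986  1.639] F [ 1.2 -0.4  0.2]
R [[-0.789, -0.151, 0.596], [-0.118, 0.989, 0.094], [-0.603, 0.004, -0.798]]
```

```bash
python3 -m crank '{"gripper":[1,1],"translation":[[-22,-6,-34],[-22,-6,-34]],"twist":[0,0]}' >/dev/null; python3 st.py
python3 -m crank '{"gripper":[1,1],"translation":[[0,0,30],[0,0,30]],"twist":[0,0]}' >/dev/null; python3 st.py
```

```text
t 4.28 tcp [ 0.4387 -0.0061  0.9802] gap 0.0847
tilt 40.79 az 8.52  yaz 98.51 ydir z 0.000 q [-0.299  0.06   0.368  0.391 -0.173  1.986  1.652] F [ 0.5 -0.1  0.1]
R [[-0.749, -0.148, 0.646], [-0.112, 0.989, 0.097], [-0.653, 0.0, -0.757]]
t 4.45 tcp [ 0.4708 -0.0084  0.9494] gap 0.0855
tilt 42.77 az 7.44  yaz 97.66 ydir z -0.004 q [-0.377 -0.025  0.328  0.634 -0.049  1.786  1.63 ] F [ 1.5  1.3 -1.1]
R [[-0.727, -0.133, 0.673], [-0.1, 0.991, 0.088], [-0.679, -0.004, -0.734]]
```

```bash
cat > go.py <<'E'
# usage: go.py along_axis_m back_m  -> delta in tool frame (mm)
from h import *
import sys
from plant import sense
s=sense(); R=Ro.from_rotvec(s['orientation']).as_matrix()
P=np.load('P.npy'); b,a=bottle(P,-1)
al,back=float(sys.argv[1]),float(sys.argv[2])
G=b+a*al; T=G+R[:,2]*(0.0187-back)
rs=np.cross(a,[0,0,1]);
print('G',G.round(4),'T',T.round(4),'world d',(T-s['tcp_pos']).round(4)*1000,'tool d mm',(R.T@(T-s['tcp_pos'])*1000).round(1))
ys=np.array([-np.sin(P[2]),np.cos(P[2]),0])
print('tool y vs stand y: ang %.2f ; bottle axis in tool'%np.degrees(np.arccos(abs(R[:,1]@ys))),(R.T@a).round(3))
E
python3 st.py; python3 go.py 0.066 0.12
```

```text
t 4.45 tcp [ 0.4708 -0.0084  0.9494] gap 0.0855
tilt 42.77 az 7.44  yaz 97.66 ydir z -0.004 q [-0.377 -0.025  0.328  0.634 -0.049  1.786  1.63 ] F [ 1.5  1.3 -1.1]
R [[-0.727, -0.133, 0.673], [-0.1, 0.991, 0.088], [-0.679, -0.004, -0.734]]
G [ 0.5505 -0.1249  0.1504] T [ 0.4823 -0.1338  0.2248] world d [  11.6 -125.4 -724.6] tool d mm [ 496.2 -123.2  528.7]
tool y vs stand y: ang 0.47 ; bottle axis in tool [-0.999  0.003  0.048]
```

```bash
python3 -m crank '{"gripper":[1,1,1,1,1],"translation":[[25,-6,26],[25,-6,26],[25,-6,26],[25,-6,26],[25,-6,26]],"twist":[0,0,0,0,0]}' >/dev/null; python3 st.py; 
python3 -m crank '{"gripper":[1,1,1,1,1],"translation":[[25,-6,26],[25,-6,26],[25,-6,26],[25,-6,26],[25,-6,26]],"twist":[0,0,0,0,0]}' >/dev/null; python3 st.py;python3 go.py 0.066 0.12
```

```text
t 4.87 tcp [ 0.4726 -0.039   0.7654] gap 0.0850
tilt 43.30 az 7.37  yaz 97.75 ydir z -0.006 q [-0.371 -0.306  0.256  1.367  0.056  1.314  1.62 ] F [ 0.  -0.3  0.7]
R [[-0.721, -0.135, 0.68], [-0.102, 0.991, 0.088], [-0.686, -0.006, -0.728]]
t 5.28 tcp [ 0.4706 -0.0584  0.6181] gap 0.0856
tilt 43.08 az 8.32  yaz 98.66 ydir z -0.006 q [ 0.287 -0.334 -0.069  1.732 -0.307  1.043  1.996] F [-0.8  0.5 -0.3]
R [[-0.721, -0.151, 0.676], [-0.114, 0.989, 0.099], [-0.683, -0.006, -0.73]]
G [ 0.5505 -0.1249  0.1504] T [ 0.4821 -0.1349  0.2244] world d [  11.4  -76.5 -393.7] tool d mm [269.4 -75.2 287.7]
tool y vs stand y: ang 0.66 ; bottle axis in tool [-0.998 -0.011  0.054]
```

```bash
python3 -m crank '{"gripper":[1,1,1,1,1],"translation":[[12,-10,35],[12,-10,35],[12,-10,35],[12,-10,35],[12,-10,35]],"twist":[0,0,0,0,0]}' >/dev/null; python3 st.py; python3 go.py 0.066 0.12
```

```text
t 5.70 tcp [ 0.5499 -0.1135  0.4501] gap 0.0854
tilt 43.81 az 6.13  yaz 97.01 ydir z -0.015 q [ 0.238 -0.164  0.024  1.98  -0.425  0.64   2.215] F [ 0.4  0.1 -0.1]
R [[-0.715, -0.122, 0.688], [-0.098, 0.992, 0.074], [-0.692, -0.015, -0.722]]
G [ 0.5505 -0.1249  0.1504] T [ 0.4808 -0.1324  0.2235] world d [ -69.1  -18.9 -226.6] tool d mm [208.1  -7.  114.6]
tool y vs stand y: ang 1.36 ; bottle axis in tool [-0.998  0.005  0.066]
```

```bash
python3 -m crank '{"gripper":[1,1,1],"translation":[[35,-1,18],[35,-1,18],[35,-1,18]],"twist":[0,0,0]}' >/dev/null; python3 st.py; python3 go.py 0.066 0.1
```

```text
t 5.95 tcp [ 0.5146 -0.1251  0.3345] gap 0.0851
tilt 43.88 az 5.80  yaz 96.88 ydir z -0.018 q [ 0.158 -0.139  0.149  2.226 -0.687  0.421  2.555] F [1.2 0.8 0.1]
R [[-0.714, -0.12, 0.69], [-0.099, 0.993, 0.07], [-0.693, -0.018, -0.721]]
G [ 0.5505 -0.1249  0.1504] T [ 0.4945 -0.1306  0.209 ] world d [ -20.1   -5.6 -125.5] tool d mm [101.9  -0.8  76.2]
tool y vs stand y: ang 1.59 ; bottle axis in tool [-0.998  0.004  0.067]
```

```bash
python3 -m crank '{"gripper":[1,1],"translation":[[16,0,31],[16,0,31]],"twist":[0,0]}' >/dev/null; python3 st.py; python3 go.py 0.066 0.0
```

```text
t 6.12 tcp [ 0.5192 -0.1272  0.307 ] gap 0.0854
tilt 43.87 az 6.02  yaz 96.69 ydir z -0.011 q [-0.143 -0.121  0.437  2.27  -0.736  0.351  2.621] F [0.1 0.7 0.8]
R [[-0.715, -0.117, 0.689], [-0.092, 0.993, 0.073], [-0.693, -0.011, -0.721]]
G [ 0.5505 -0.1249  0.1504] T [ 0.5634 -0.1236  0.1369] world d [  44.3    3.7 -170. ] tool d mm [ 85.8   0.4 153.4]
tool y vs stand y: ang 1.53 ; bottle axis in tool [-0.998  0.011  0.067]
```

```bash
cat > fk.py <<'E'
from h import *
import itertools
from scipy.optimize import least_squares
D=[]
def add(t,q,R): D.append((np.array(t),np.array(q),np.array(R)))
add([0.2606,0.5058,0.3171],[-1.151,0.237,-0.019,1.668,0.,1.247,0.135],[[-0.965,0.262,-0.008],[0.262,0.965,-0.008],[0.006,-0.01,-1.0]])
add([0.3432,0.3521,0.4227],[-0.967,0.052,0.089,1.654,-0.006,1.447,0.429],[[-0.965,0.261,-0.008],[0.261,0.965,-0.007],[0.006,-0.009,-1.0]])
add([0.4253,0.1971,0.5301],[-0.788,-0.006,0.264,1.481,0.002,1.671,0.783],[[-0.965,0.261,-0.005],[0.261,0.965,-0.003],[0.004,-0.004,-1.0]])
add([0.4708,0.054,0.6929],[-0.915,0.06,0.798,1.069,-0.046,1.987,0.781],[[-0.794,0.606,0.043],[0.607,0.795,0.004],[-0.032,0.029,-0.999]])
add([0.4586,0.0222,0.9138],[-0.668,0.042,0.638,0.574,-0.102,1.986,1.617],[[-0.844,-0.153,0.515],[-0.126,0.988,0.087],[-0.522,0.009,-0.853]])
add([0.4708,-0.0084,0.9494],[-0.377,-0.025,0.328,0.634,-0.049,1.786,1.63],[[-0.727,-0.133,0.673],[-0.1,0.991,0.088],[-0.679,-0.004,-0.734]])
add([0.4726,-0.039,0.7654],[-0.371,-0.306,0.256,1.367,0.056,1.314,1.62],[[-0.721,-0.135,0.68],[-0.102,0.991,0.088],[-0.686,-0.006,-0.728]])
add([0.4706,-0.0584,0.6181],[0.287,-0.334,-0.069,1.732,-0.307,1.043,1.996],[[-0.721,-0.151,0.676],[-0.114,0.989,0.099],[-0.683,-0.006,-0.73]])
add([0.5499,-0.1135,0.4501],[0.238,-0.164,0.024,1.98,-0.425,0.64,2.215],[[-0.715,-0.122,0.688],[-0.098,0.992,0.074],[-0.692,-0.015,-0.722]])
add([0.5146,-0.1251,0.3345],[0.158,-0.139,0.149,2.226,-0.687,0.421,2.555],[[-0.714,-0.12,0.69],[-0.099,0.993,0.07],[-0.693,-0.018,-0.721]])
add([0.5192,-0.1272,0.307],[-0.143,-0.121,0.437,2.27,-0.736,0.351,2.621],[[-0.715,-0.117,0.689],[-0.092,0.993,0.073],[-0.693,-0.011,-0.721]])
rz=lambda a:Ro.from_euler('z',a).as_matrix(); ry=lambda a:Ro.from_euler('y',a).as_matrix()
def fk(p,q,s):
    d1,a1,d3,a3,d5,a5,a6,d7,off=p
    R=rz(s[0]*q[0]);t=np.array([0,0,d1]); t=t+R@[a1,0,0]
    R=R@ry(q[1])@rz(s[1]*q[2]); t=t+R@[a3,0,d3]
    R=R@ry(q[3])@rz(s[2]*q[4]); t=t+R@[a5,0,d5]
    R=R@ry(q[5]); t=t+R@[a6,0,0]
    R=R@rz(s[3]*q[6]+off); t=t+R@[0,0,d7]
    return t,R
if __name__=='__main__':
    best=None
    for s in itertools.product([-1],[1,-1],[1,-1],[1,-1]):
        f=lambda p:np.concatenate([np.r_[(fk(p,q,s)[0]-t)*5,(fk(p,q,s)[1]-R).ravel()] for t,q,R in D])
        for o in(0,1.57,3.14,-1.57):
            r=least_squares(f,[.3,0,.4,0,.4,0,0,.3,o])
            if best is None or r.cost<best[0]: best=(r.cost,s,r.x)
    print(best); np.save('fk.npy',np.r_[best[2],best[1]])
    for t,q,R in D:
        T,RR=fk(best[2],q,best[1]); print(((T-t)*1000).round(1),np.abs(RR-R).max().round(3))
E
python3 fk.py
```

```text
(np.float64(0.11542979139617275), (-1, -1, -1, -1), array([ 0.24472768, -0.05736309,  0.50847306,  0.05565659,  0.46442819,
       -0.00707918, -0.01752434,  0.27891149,  1.57082994]))
[-38.   20.9 -15.9] 0.001
[-21.6  31.2  -7.6] 0.001
[-5.9 26.9 -4.2] 0.001
[ 6.5 -7.9 -8.5] 0.001
[-13.8  -0.2  -6.5] 0.001
[-19.4  19.6  -3.2] 0.001
[-10.3  27.6  17.9] 0.001
[12.1 32.2 18.5] 0.001
[ 6.1 24.4  7.5] 0.001
[ 0.2 12.3  2.2] 0.0
[-8.7 -3.5 -0.1] 0.001
```

```bash
cat > fk2.py <<'E'
from fk import *
def frames(q):
    s=(-1,-1,-1,-1);F=[np.eye(3)]
    R=rz(-q[0]);F.append(R);R=R@ry(q[1]);F.append(R);R=R@rz(-q[2]);F.append(R);R=R@ry(q[3]);F.append(R);R=R@rz(-q[4]);F.append(R);R=R@ry(q[5]);F.append(R);R=R@rz(-q[6]+np.pi/2);F.append(R)
    return F
def cols(q): # ridge regression over all link offsets
    return np.hstack(frames(q))
try: OFF=np.load('off.npy')
except Exception: OFF=None
def FK(q):
    return cols(q)@OFF, frames(q)[-1]
if __name__=='__main__':
    A=np.vstack([cols(q) for t,q,R in D]); b=np.concatenate([t for t,q,R in D])
    lam=1e-3
    x=np.linalg.solve(A.T@A+lam**2*np.eye(24),A.T@b); print(x.reshape(8,3).round(4)); print(((A@x-b).reshape(-1,3)*1000).round(1))
    np.save('off.npy',x)
E
python3 fk2.py
```

```text
[[ 6.000e-04 -1.000e-04  1.190e-01]
 [-8.000e-04 -1.310e-02  1.190e-01]
 [ 1.000e-04 -1.310e-02  2.769e-01]
 [ 2.000e-04 -8.000e-03  2.769e-01]
 [ 3.000e-04 -8.000e-03  2.335e-01]
 [-3.000e-04  2.000e-04  2.335e-01]
 [-1.000e-04  2.000e-04  1.529e-01]
 [ 4.000e-04  2.000e-04  1.529e-01]]
[[-0.  -0.1  0. ]
 [-0.   0.1 -0.3]
 [ 0.1  0.1  0.3]
 [-0.1 -0.  -0. ]
 [-0.1  0.1 -0. ]
 [ 0.1 -0.2 -0. ]
 [-0.   0.1  0.1]
 [-0.   0.2 -0.2]
 [ 0.1 -0.1  0. ]
 [-0.1 -0.   0.1]
 [ 0.   0.   0. ]]
```

```bash
cat > ik.py <<'E'
from fk2 import *
LO=np.array([-2.59,-.33,-1.39,.1,-1.04,.21,-2.66]);HI=np.array([2.59,1.99,1.29,2.45,4.18,1.99,2.66])
def IK(T,R,n=30,seed=0,q0=None):
    rng=np.random.default_rng(seed);best=None;sols=[]
    for i in range(n):
        x0=q0 if (q0 is not None and i==0) else rng.uniform(np.maximum(LO,-1),np.minimum(HI,2))
        x0=np.clip(x0,LO+.01,HI-.01)
        def f(q):
            t,r=FK(q); return np.r_[(t-T)*10,Ro.from_matrix(r.T@R).as_rotvec()*3]
        r=least_squares(f,x0,bounds=(LO,HI),max_nfev=100)
        sols.append((r.cost,r.x))
    sols.sort(key=lambda s:s[0]); return sols
def toolR(tilt,az,yaz_sign=1,stand_az=None):
    # z pointing down tilted toward az
    a,b=np.radians(tilt),np.radians(az)
    z=np.array([np.sin(a)*np.cos(b),np.sin(a)*np.sin(b),-np.cos(a)])
    y=np.array([-np.sin(b),np.cos(b),0])*yaz_sign
    return np.c_[np.cross(y,z),y,z]
if __name__=='__main__':
    P=np.load('P.npy'); b,a=bottle(P,-1)
    for tilt in (34,37,40,44):
      for al in(.06,.075):
        for sg in(1,-1):
          for back in(0,.08):
            R=toolR(tilt,6 if tilt==44 else 8,sg); T=b+a*al+R[:,2]*(.0187-back)
            S=IK(T,R,12)
            ok=[q for c,q in S if c<1e-4]
            mg=[np.min(np.minimum(q-LO,HI-q)) for q in ok]
            if ok: i=int(np.argmax(mg)); print(tilt,al,sg,back,len(ok),round(mg[i],2),ok[i].round(2))
            else: print(tilt,al,sg,back,'none cost',S[0][0],S[0][1].round(2))
E
python3 ik.py
```

```text
34 0.06 1 0 5 0.02 [ 1.15  0.49 -1.08  2.23  1.22  0.23  0.82]
34 0.06 1 0.08 7 0.06 [ 1.47  0.35 -1.33  2.24  0.48  0.28  1.54]
34 0.06 -1 0 1 0.0 [ 1.14  0.48 -1.06  2.23  1.2   0.21 -2.31]
34 0.06 -1 0.08 10 0.11 [ 0.07  0.09  0.26  2.3  -0.93  0.34 -0.29]
34 0.075 1 0 5 0.01 [ 1.11  0.47 -1.04  2.2   1.05  0.22  0.96]
34 0.075 1 0.08 8 0.08 [ 1.43  0.32 -1.28  2.21  0.33  0.29  1.67]
34 0.075 -1 0 2 0.04 [ 1.14  0.49 -1.08  2.2   1.12  0.25 -2.24]
34 0.075 -1 0.08 7 0.15 [-0.12  0.08  0.45  2.28 -0.89  0.37 -0.34]
37 0.06 1 0 5 0.03 [ 1.32  0.71 -1.36  2.25  1.57  0.45  0.57]
37 0.06 1 0.08 4 0.0 [ 1.53  0.39 -1.39  2.27  0.67  0.22  1.38]
37 0.06 -1 0 2 0.05 [ 1.31  0.69 -1.34  2.25  1.58  0.42 -2.59]
37 0.06 -1 0.08 10 0.04 [ 0.82  0.12 -0.52  2.3  -0.99  0.25 -0.2 ]
37 0.075 1 0 6 0.03 [ 1.2   0.53 -1.15  2.22  1.43  0.24  0.63]
37 0.075 1 0.08 6 0.02 [ 1.5   0.37 -1.36  2.25  0.56  0.23  1.47]
37 0.075 -1 0 3 0.07 [ 1.22  0.56 -1.19  2.23  1.46  0.28 -2.53]
37 0.075 -1 0.08 10 0.06 [ 0.57  0.1  -0.27  2.29 -0.98  0.29 -0.23]
40 0.06 1 0 5 0.07 [ 1.27  0.6  -1.22  2.28  1.82  
[... 513 characters left out ...]
 0.08 none cost 0.0002253881787435658 [ 1.1   0.16 -0.81  2.29 -1.04  0.21 -0.13]
44 0.06 1 0 6 0.12 [ 1.3   0.66 -1.27  2.32  2.12  0.37 -0.  ]
44 0.06 1 0.08 none cost 0.012543634185135709 [ 1.51  0.46 -1.39  2.39  2.1   0.21 -0.05]
44 0.06 -1 0 1 0.01 [ 0.85  0.36 -0.65  2.34  3.46  0.22  1.65]
44 0.06 -1 0.08 none cost 0.021945703161819752 [ 1.51  0.42 -1.36  2.42  2.52  0.21  2.66]
44 0.075 1 0 5 0.08 [ 1.25  0.58 -1.2   2.3   2.15  0.29 -0.07]
44 0.075 1 0.08 none cost 0.015244475831225892 [ 1.49  0.45 -1.39  2.35  1.93  0.21  0.1 ]
44 0.075 -1 0 1 0.01 [ 0.72  0.33 -0.52  2.32  3.68  0.22  1.4 ]
44 0.075 -1 0.08 none cost 0.00590269952238844 [ 1.02  0.16 -0.74  2.39  4.18  0.21  0.9 ]
```

```bash
cat > ik2.py <<'E'
from ik import *
P=np.load('P.npy'); b,a=bottle(P,-1)
def Rfor(tilt,az,sg):
    A,B=np.radians(tilt),np.radians(az)
    z=np.array([np.sin(A)*np.cos(B),np.sin(A)*np.sin(B),-np.cos(A)])
    y=np.cross(z,a);y/=np.linalg.norm(y); y*=sg*np.sign(y[1])
    return np.c_[np.cross(y,z),y,z]
def rep(tilt,az,sg,al,back,dz=0,n=10):
    R=Rfor(tilt,az,sg); T=b+a*al+R[:,2]*(.0187-back)+np.array([0,0,dz])
    S=IK(T,R,n); ok=[q for c,q in S if c<1e-5]
    mg=[np.min(np.minimum(q-LO,HI-q)) for q in ok]
    if ok:
        i=int(np.argmax(mg)); return len(ok),round(mg[i],2),ok[i].round(2)
    return 0,S[0][0],S[0][1].round(2)
if __name__=='__main__':
    for tilt,az in((34,6),(34,-2),(34,-10),(37,-2),(37,-10),(40,-2),(40,-10)):
      R=Rfor(tilt,az,1); z=R[:,2]; ap=2*(a@z)*z-a
      print('tilt',tilt,az,'flip angle',np.degrees(np.arccos(ap[2])).round(1))
      for sg in(1,-1):
        for back,dz in((0,0),(.05,0),(0,.12)): print(sg,back,dz,rep(tilt,az,sg,.085,back,dz))
E
python3 ik2.py
```

```text
tilt 34 6 flip angle 118.0
1 0 0 (4, np.float64(0.12), array([ 1.17,  0.53, -1.16,  2.18,  1.22,  0.33,  0.81]))
1 0.05 0 (4, np.float64(0.03), array([ 0.47,  0.16, -0.23,  2.23, -0.71,  0.24,  2.6 ]))
1 0 0.12 (4, np.float64(0.23), array([ 0.06,  0.08,  0.18,  2.11, -0.5 ,  0.44,  2.34]))
-1 0 0 (1, np.float64(0.0), array([ 1.05,  0.43, -0.98,  2.19,  1.  ,  0.21, -2.16]))
-1 0.05 0 (7, np.float64(0.09), array([ 0.02,  0.15,  0.26,  2.26, -0.95,  0.3 , -0.31]))
-1 0 0.12 (6, np.float64(0.26), array([-0.56,  0.08,  0.85,  2.14, -0.62,  0.47, -0.67]))
tilt 34 -2 flip angle 117.3
1 0 0 (1, np.float64(0.0), array([ 0.9 ,  0.37, -0.85,  2.21,  1.2 ,  0.21,  0.72]))
1 0.05 0 (3, np.float64(0.01), array([ 1.05,  0.26, -0.96,  2.22,  0.66,  0.22,  1.24]))
1 0 0.12 (6, np.float64(0.19), array([-0.82,  0.07,  1.07,  2.16, -0.45,  0.4 ,  2.27]))
-1 0 0 (2, np.float64(0.11), array([ 1.11,  0.5 , -1.14,  2.2 ,  1.38,  0.38, -2.55]))
-1 0.05 0 (6, np.float64(0.02), array([-0.36,  0.14,  0.61,  2.29, -0.92,  0.23, -0.4 ]))
-1 0 0.12 (6, np.float64(0.17), array([-0.05,  0.06,  0.24,  2.13, -0.28,  
[... 2210 characters left out ...]
,  0.21, -2.66]))
-1 0 0.12 (7, np.float64(0.04), array([ 1.3 ,  0.2 , -1.2 ,  2.14,  0.41,  0.25, -1.66]))
tilt 40 -10 flip angle 127.3
1 0 0 (5, np.float64(0.08), array([ 0.8 ,  0.35, -0.78,  2.28,  1.96,  0.29, -0.1 ]))
1 0.05 0 (3, np.float64(0.03), array([ 1.02,  0.25, -0.99,  2.3 ,  1.64,  0.24,  0.21]))
1 0 0.12 (4, np.float64(0.02), array([ 0.8 ,  0.09, -0.7 ,  2.16,  0.41,  0.23,  1.4 ]))
-1 0 0 (0, np.float64(0.0008878050273982157), array([ 0.52,  0.29, -0.46,  2.3 ,  2.29,  0.21,  2.66]))
-1 0.05 0 (0, np.float64(0.005164357968093558), array([ 0.99,  0.23, -0.94,  2.28,  1.36,  0.21, -2.66]))
-1 0 0.12 (5, np.float64(0.05), array([ 1.07,  0.13, -0.99,  2.15,  0.6 ,  0.26, -1.92]))
```

```bash
cat > ik3.py <<'E'
from ik2 import *
def scan(T,R,q3s=np.arange(-1.3,1.25,.15)):
    out=[]
    rng=np.random.default_rng(1)
    for q3 in q3s:
        lo=LO.copy();hi=HI.copy();idx=[0,1,3,4,5,6]
        bb=None
        for k in range(4):
            x0=np.array([rng.uniform(-1,1.5),.3,2.1,[-.6,.3,1.3,2.2][k],.4,[.5,-.5,2,-2][k]])
            def f(x):
                q=np.insert(x,2,q3);t,r=FK(q);return np.r_[(t-T)*10,Ro.from_matrix(r.T@R).as_rotvec()*3]
            r=least_squares(f,x0,bounds=(lo[idx],hi[idx]),max_nfev=60)
            if r.cost<1e-6:
                q=np.insert(r.x,2,q3); m=np.min(np.minimum(q-LO,HI-q))
                if bb is None or m>bb[0]: bb=(m,q)
        if bb: out.append(bb)
    return max(out,key=lambda o:o[0]) if out else None
if __name__=='__main__':
    for tilt in(20,26,30,34):
      for az in(0,8):
        for sg in(1,-1):
          for back,dz in((-.004,0),(-.004,.1)):
            R=Rfor(tilt,az,sg);T=b+a*.085+R[:,2]*(.0187-back)+np.array([0,0,dz])
            o=scan(T,R,np.arange(-1.2,1.3,.4)); print(tilt,az,sg,dz, (round(o[0],2),o[1].round(2)) if o else None,flush=True)
E
python3 ik3.py
```

```text
20 0 1 0 (np.float64(0.29), array([ 0.82,  0.41, -0.8 ,  2.05,  0.54,  0.5 ,  1.37]))
20 0 1 0.1 (np.float64(0.47), array([ 0.86,  0.25, -0.8 ,  1.95,  0.23,  0.68,  1.64]))
20 0 -1 0 (np.float64(0.29), array([ 0.82,  0.41, -0.8 ,  2.05,  0.54,  0.5 , -1.78]))
20 0 -1 0.1 (np.float64(0.47), array([ 0.86,  0.25, -0.8 ,  1.95,  0.23,  0.68, -1.5 ]))
20 8 1 0 (np.float64(0.28), array([ 0.85,  0.42, -0.8 ,  2.04,  0.43,  0.49,  1.51]))
20 8 1 0.1 (np.float64(0.47), array([ 0.88,  0.26, -0.8 ,  1.94,  0.15,  0.68,  1.74]))
20 8 -1 0 (np.float64(0.28), array([ 0.85,  0.41, -0.8 ,  2.04,  0.43,  0.49, -1.64]))
20 8 -1 0.1 (np.float64(0.47), array([ 0.88,  0.26, -0.8 ,  1.94,  0.15,  0.68, -1.4 ]))
26 0 1 0 (np.float64(0.19), array([ 1.12,  0.57, -1.2 ,  2.11,  1.06,  0.55,  0.92]))
26 0 1 0.1 (np.float64(0.33), array([-0.53,  0.15,  0.8 ,  2.08, -0.42,  0.54,  2.24]))
26 0 -1 0 (np.float64(0.19), array([ 1.12,  0.57, -1.2 ,  2.11,  1.06,  0.55, -2.22]))
26 0 -1 0.1 (np.float64(0.33), array([-0.53,  0.15,  0.8 ,  2.09, -0.42,  0.54, -0.9 ]))
26 8 1 0 (np.float64(0.19), array([ 1.15,  0.58, -
[... 999 characters left out ...]

34 0 1 0 (np.float64(0.19), array([ 1.15,  0.55, -1.2 ,  2.19,  1.4 ,  0.42,  0.6 ]))
34 0 1 0.1 (np.float64(0.17), array([ 1.24,  0.3 , -1.2 ,  2.09,  0.54,  0.38,  1.37]))
34 0 -1 0 (np.float64(0.12), array([ 1.15,  0.55, -1.2 ,  2.19,  1.41,  0.42, -2.54]))
34 0 -1 0.1 (np.float64(0.17), array([ 1.24,  0.29, -1.2 ,  2.1 ,  0.54,  0.38, -1.77]))
34 8 1 0 (np.float64(0.14), array([ 1.2 ,  0.57, -1.2 ,  2.17,  1.23,  0.35,  0.82]))
34 8 1 0.1 (np.float64(0.19), array([ 0.24,  0.12,  0.  ,  2.12, -0.57,  0.4 ,  2.43]))
34 8 -1 0 (np.float64(0.14), array([ 1.2 ,  0.57, -1.2 ,  2.18,  1.23,  0.35, -2.32]))
34 8 -1 0.1 (np.float64(0.24), array([-0.48,  0.13,  0.8 ,  2.16, -0.8 ,  0.46, -0.49]))
```

```bash
cat > ik4.py <<'E'
from ik2 import *
def br(T,R,q3,x0):
    idx=[0,1,3,4,5,6]
    def f(x):
        q=np.insert(x,2,q3);t,r=FK(q);return np.r_[(t-T)*10,Ro.from_matrix(r.T@R).as_rotvec()*3]
    r=least_squares(f,x0,bounds=(LO[idx]-.3,HI[idx]+.3),max_nfev=80)
    return r.cost,np.insert(r.x,2,q3)
for tilt,az in((24,8),(28,8),(32,8),(35,8),(35,14),(35,20)):
  for al in(.085,):
    for dz in(.06,0.):
      R=Rfor(tilt,az,-1);T=b+a*al+R[:,2]*(.0187+.004)+np.array([0,0,dz])
      o=[]
      for q3 in(-.8,-.4,0,.4,.8,1.1):
        c,q=br(T,R,q3,np.array([.1-q3*.8,.2,2.1,-.6,.35,-.6]))
        m=np.min(np.minimum(q-LO,HI-q))
        o.append((q3,round(m,2),q[[4,5,6]].round(2).tolist()) if c<1e-6 else (q3,None))
      print(tilt,az,al,dz,o)
E
python3 ik4.py
```

```text
24 8 0.085 0.06 [(-0.8, np.float64(0.29), [0.19, 0.5, -1.42]), (-0.4, np.float64(0.28), [-0.09, 0.49, -1.17]), (0, np.float64(0.29), [-0.3, 0.5, -0.99]), (0.4, np.float64(0.31), [-0.47, 0.52, -0.82]), (0.8, np.float64(0.35), [-0.67, 0.57, -0.63]), (1.1, np.float64(0.18), [-0.86, 0.66, -0.46])]
24 8 0.085 0.0 [(-0.8, np.float64(0.18), [0.43, 0.39, -1.63]), (-0.4, np.float64(0.14), [-0.03, 0.35, -1.21]), (0, np.float64(0.15), [-0.4, 0.36, -0.87]), (0.4, np.float64(0.21), [-0.7, 0.42, -0.59]), (0.8, np.float64(0.07), [-0.97, 0.52, -0.34]), (1.1, np.float64(-0.13), [-1.17, 0.68, -0.17])]
28 8 0.085 0.06 [(-0.8, np.float64(0.2), [0.13, 0.41, -1.35]), (-0.4, np.float64(0.19), [-0.2, 0.4, -1.06]), (0, np.float64(0.21), [-0.42, 0.42, -0.86]), (0.4, np.float64(0.24), [-0.61, 0.45, -0.68]), (0.8, np.float64(0.24), [-0.8, 0.51, -0.5]), (1.1, np.float64(0.07), [-0.97, 0.61, -0.34])]
28 8 0.085 0.0 [(-0.8, np.float64(0.08), [0.44, 0.29, -1.63]), (-0.4, np.float64(0.04), [-0.17, 0.25, -1.06]), (0, np.float64(0.08), [-0.62, 0.29, -0.64]), (0.4, np.float64(0.11), [-0.93, 0.36, -0.36]), (0.8, np.floa
[... 1400 characters left out ...]
0.01])]
35 14 0.085 0.0 [(-0.8, np.float64(-0.08), [-0.05, 0.13, -1.09]), (-0.4, np.float64(-0.01), [-0.98, 0.2, -0.2]), (0, np.float64(-0.23), [-1.27, 0.31, 0.04]), (0.4, None), (0.8, None), (1.1, None)]
35 20 0.085 0.06 [(-0.8, np.float64(0.13), [-0.4, 0.34, -0.75]), (-0.4, np.float64(0.19), [-0.73, 0.4, -0.46]), (0, np.float64(0.12), [-0.92, 0.46, -0.3]), (0.4, np.float64(-0.0), [-1.04, 0.53, -0.18]), (0.8, np.float64(-0.12), [-1.16, 0.63, -0.08]), (1.1, np.float64(-0.23), [-1.27, 0.75, 0.01])]
35 20 0.085 0.0 [(-0.8, np.float64(-0.02), [-0.32, 0.19, -0.78]), (-0.4, np.float64(0.07), [-0.96, 0.28, -0.19]), (0, np.float64(-0.17), [-1.21, 0.39, 0.02]), (0.4, None), (0.8, None), (1.1, None)]
```

```bash
python3 -m crank '{"gripper":[1,1,1,1,1],"translation":[[-6,33,-16],[-6,33,-16],[-6,33,-16],[4,33,-14],[4,33,-14]],"twist":[0,0,0,0,0]}' >/dev/null; python3 st.py; python3 -m crank '{"gripper":[1],"translation":[[4,30,-10]],"twist":[0]}' >/dev/null; python3 st.py; 
```

```text
t 6.53 tcp [0.4613 0.0109 0.3582] gap 0.0856
tilt 43.55 az 5.69  yaz 95.66 ydir z 0.000 q [ 0.163 -0.323 -0.21   2.294 -0.231  0.412  1.783] F [ 0.4  0.4 -0.1]
R [[-0.721, -0.099, 0.686], [-0.071, 0.995, 0.068], [-0.689, 0.0, -0.725]]
t 6.62 tcp [0.4568 0.0328 0.3597] gap 0.0852
tilt 43.43 az 5.43  yaz 95.56 ydir z -0.002 q [ 0.104 -0.334 -0.231  2.295 -0.1    0.416  1.599] F [-0.6 -1.1  0.1]
R [[-0.723, -0.097, 0.684], [-0.072, 0.995, 0.065], [-0.688, -0.002, -0.726]]
```

```bash
python3 -m crank '{"gripper":[1,1,1],"translation":[[35,3,-16],[35,3,-16],[35,3,-16]],"twist":[0,0,0]}' >/dev/null; python3 st.py; python3 -m crank '{"gripper":[1,1],"translation":[[35,3,-10],[35,3,-10]],"twist":[0,0]}' >/dev/null; python3 st.py; 
```

```text
t 6.87 tcp [0.4213 0.0427 0.2936] gap 0.0853
tilt 42.86 az 5.75  yaz 96.04 ydir z -0.005 q [ 0.076 -0.334 -0.27   2.447 -0.039  0.271  1.498] F [  9.    0.3 -23. ]
R [[-0.729, -0.105, 0.677], [-0.08, 0.994, 0.068], [-0.68, -0.005, -0.733]]
t 7.03 tcp [0.4124 0.0519 0.2817] gap 0.0851
tilt 40.75 az 6.22  yaz 96.61 ydir z -0.006 q [ 0.272 -0.334 -0.44   2.446 -0.282  0.297  1.731] F [ 0.4 -0.4  0.2]
R [[-0.752, -0.115, 0.649], [-0.091, 0.993, 0.071], [-0.653, -0.006, -0.758]]
```

```bash
python3 -m crank '{"gripper":[1,1,1],"translation":[[35,0,-12],[35,0,-12],[35,0,-12]],"twist":[0,0,0]}' >/dev/null; python3 st.py; python3 -m crank '{"gripper":[1,1,1],"translation":[[35,0,-14],[35,0,-14],[35,0,-14]],"twist":[0,0,0]}' >/dev/null; python3 st.py; 
```

```text
t 7.28 tcp [0.3946 0.0527 0.2689] gap 0.0854
tilt 36.64 az 5.66  yaz 96.42 ydir z -0.010 q [ 0.217 -0.334 -0.415  2.446 -0.166  0.369  1.601] F [ 0.1  0.7 -0.5]
R [[-0.797, -0.112, 0.594], [-0.096, 0.994, 0.059], [-0.597, -0.01, -0.802]]
t 7.53 tcp [0.3753 0.0564 0.2581] gap 0.0857
tilt 32.59 az 4.68  yaz 96.11 ydir z -0.016 q [ 0.114 -0.334 -0.369  2.446 -0.04   0.447  1.443] F [ 0.1 -0.1 -0.9]
R [[-0.837, -0.106, 0.537], [-0.098, 0.994, 0.044], [-0.538, -0.016, -0.843]]
```

```bash
python3 -m crank '{"gripper":[1,1,1],"translation":[[35,-8,-14],[35,-8,-14],[35,-8,-14]],"twist":[0,0,0]}' >/dev/null; python3 st.py; python3 -m crank '{"gripper":[1,1,1],"translation":[[35,-12,-14],[35,-12,-14],[35,-12,-14]],"twist":[0,0,0]}' >/dev/null; python3 st.py; 
```

```text
t 7.78 tcp [0.3597 0.0358 0.2477] gap 0.0855
tilt 28.55 az 4.40  yaz 96.44 ydir z -0.019 q [ 0.175 -0.334 -0.35   2.446 -0.123  0.516  1.594] F [-0.3 -0.5  0.1]
R [[-0.872, -0.112, 0.476], [-0.108, 0.994, 0.037], [-0.477, -0.019, -0.878]]
t 8.03 tcp [ 0.3413 -0.0148  0.2391] gap 0.0851
tilt 24.84 az 6.07  yaz 97.32 ydir z -0.010 q [ 0.412 -0.334 -0.344  2.446 -0.323  0.603  1.992] F [-0.7 -0.   0.2]
R [[-0.9, -0.127, 0.418], [-0.12, 0.992, 0.044], [-0.42, -0.01, -0.907]]
```

```bash
sed -i 's/al,back=float(sys.argv\[1\]),float(sys.argv\[2\])/al,back=float(sys.argv[1]),float(sys.argv[2]); dz=float(sys.argv[3]) if len(sys.argv)>3 else 0/; s/T=G+R\[:,2\]\*(0.0187-back)/T=G+R[:,2]*(0.0187-back)+[0,0,dz]/' go.py; python3 go.py .08 0 .15; python3 go.py .08 0 0
python3 - <<'E'
from h import *
from plant import sense
R=Ro.from_rotvec(sense()['orientation']).as_matrix(); print((R.T@[20,0,33]).round(1),(R.T@[38,0,10]).round(1))
E
```

```text
G [ 0.5612 -0.1234  0.1594] T [ 0.569  -0.1226  0.2925] world d [ 227.7 -107.8   53.4] tool d mm [-214.3 -136.5   41.9]
tool y vs stand y: ang 0.96 ; bottle axis in tool [-0.965  0.004 -0.262]
G [ 0.5612 -0.1234  0.1594] T [ 0.569  -0.1226  0.1425] world d [ 227.7 -107.8  -96.6] tool d mm [-151.3 -134.9  178. ]
tool y vs stand y: ang 0.96 ; bottle axis in tool [-0.965  0.004 -0.262]
[-31.9  -2.9 -21.6] [-38.4  -4.9   6.8]
```

```bash
python3 -m crank '{"gripper":[1,1,1,1,1],"translation":[[-32,-3,-22],[-32,-3,-22],[-32,-10,-18],[-32,-25,0],[-32,-25,0]],"twist":[0,0,0,0,0]}' >/dev/null; python3 st.py; python3 go.py .08 0 .13
```

```text
t 8.45 tcp [ 0.4571 -0.0716  0.3564] gap 0.0855
tilt 23.74 az 5.07  yaz 96.53 ydir z -0.011 q [ 0.441 -0.173 -0.27   2.06  -0.196  0.854  1.953] F [-0.6  0.9  0.1]
R [[-0.909, -0.114, 0.401], [-0.109, 0.993, 0.036], [-0.402, -0.011, -0.915]]
G [ 0.5612 -0.1234  0.1594] T [ 0.5687 -0.1228  0.2723] world d [111.6 -51.1 -84.1] tool d mm [-62.  -62.5 119.9]
tool y vs stand y: ang 1.68 ; bottle axis in tool [-0.96   0.014 -0.28 ]
```

```bash
python3 - <<'E'
from plant import optics
import cv2
c=optics.read_camera('top'); cv2.imwrite('pics/top1.png',c['image'])
E
python3 -m crank '{"gripper":[1,1,1,1],"translation":[[-15,-16,30],[-15,-16,30],[-15,-16,30],[-15,-16,30]],"twist":[-0.01,-0.01,-0.01,0]}' >/dev/null; python3 st.py; python3 go.py .08 0 0
```

```text
t 8.83 tcp [ 0.5819 -0.1312  0.2862] gap 0.0855
tilt 25.35 az 3.56  yaz 97.75 ydir z -0.035 q [ 0.441  0.124 -0.252  1.952 -0.132  0.645  1.999] F [-0.5 -0.2  0.6]
R [[-0.894, -0.135, 0.427], [-0.137, 0.99, 0.027], [-0.427, -0.035, -0.904]]
G [ 0.5612 -0.1234  0.1594] T [ 0.5692 -0.1229  0.1425] world d [ -12.7    8.3 -143.7] tool d mm [ 71.5  14.9 124.7]
tool y vs stand y: ang 2.01 ; bottle axis in tool [-0.967 -0.018 -0.254]
```

```bash
python3 -m crank '{"gripper":[1,1,1],"translation":[[16,7,26],[16,5,26],[16,2,26]],"twist":[0,0,0]}' >/dev/null; python3 st.py; python3 go.py .08 0 0
```

```text
t 9.08 tcp [ 0.579  -0.1257  0.1945] gap 0.0854
tilt 25.98 az 3.08  yaz 97.47 ydir z -0.037 q [ 0.426  0.221 -0.259  2.079 -0.12   0.41   1.995] F [0.1 0.4 0. ]
R [[-0.89, -0.13, 0.437], [-0.133, 0.991, 0.024], [-0.436, -0.037, -0.899]]
G [ 0.5612 -0.1234  0.1594] T [ 0.5693 -0.123   0.1426] world d [ -9.6   2.8 -51.9] tool d mm [30.9  5.9 42.5]
tool y vs stand y: ang 2.22 ; bottle axis in tool [-0.97  -0.016 -0.244]
```

```bash
python3 -m crank '{"gripper":[1,1,1],"translation":[[13,3,18],[10,2,13],[6,1,8]],"twist":[0,0,0]}' >/dev/null; python3 st.py; python3 go.py .08 0 0; python3 - <<'E'
from plant import optics
import cv2
for n in('top','scene'):
    c=optics.read_camera(n); i=c['image'][150:310,220:430]; cv2.imwrite(f'pics/{n}2.png',cv2.resize(i,None,fx=3,fy=3))
E
```

```text
t 9.33 tcp [ 0.5649 -0.1214  0.1389] gap 0.0853
tilt 25.43 az 3.51  yaz 97.52 ydir z -0.033 q [ 0.421  0.286 -0.261  2.154 -0.117  0.281  2.   ] F [-0.2 -0.2 -0.1]
R [[-0.894, -0.131, 0.429], [-0.132, 0.991, 0.026], [-0.428, -0.033, -0.903]]
G [ 0.5612 -0.1234  0.1594] T [ 0.5692 -0.1229  0.1425] world d [ 4.2 -1.6  3.7] tool d mm [-5.2 -2.2 -1.5]
tool y vs stand y: ang 1.98 ; bottle axis in tool [-0.967 -0.014 -0.253]
```

View pics/top2.png

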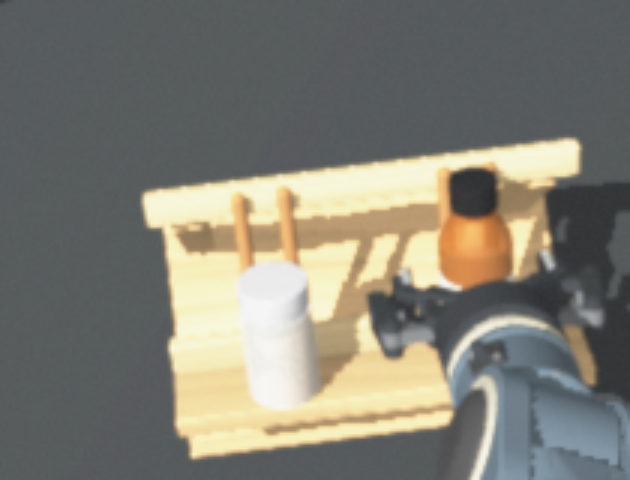

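View pics/scene2.png

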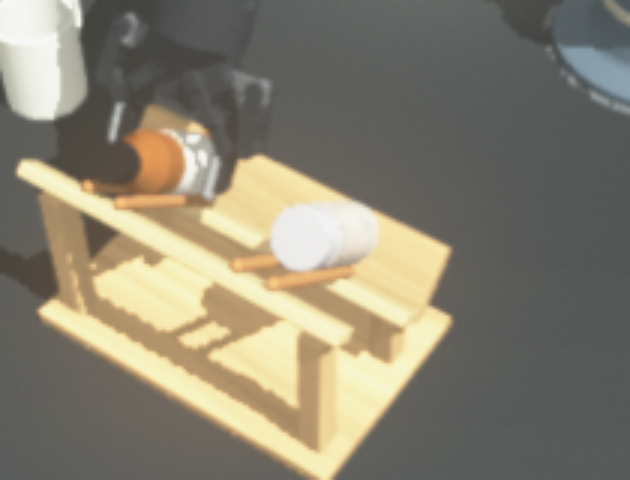

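```bash
python3 -m crank '{"gripper":[0.6,0.2,0,-0.3,-1],"translation":[[-5,-2,0],[0,0,0],[0,0,0],[0,0,0],[0,0,0]],"twist":[0,0,0,0,0]}' 60 >/dev/null; python3 st.py; python3 -m crank '{"gripper":[-1,-1,-1],"translation":[[0,0,0],[0,0,0],[0,0,0]],"twist":[0,0,0]}' 90 >/dev/null; python3 st.py;  python3 go.py .08 0 0;
```

```text
t 9.85 tcp [ 0.5709 -0.1215  0.1453] gap 0.0486
tilt 25.49 az 3.68  yaz 97.62 ydir z -0.033 q [ 0.417  0.284 -0.259  2.137 -0.115  0.299  1.998] F [-0.4  0.2 -2.9]
R [[-0.893, -0.133, 0.429], [-0.134, 0.991, 0.028], [-0.429, -0.033, -0.903]]
t 10.10 tcp [ 0.5709 -0.1218  0.146 ] gap 0.0477
tilt 25.51 az 3.58  yaz 97.60 ydir z -0.033 q [ 0.418  0.283 -0.259  2.137 -0.115  0.3    1.998] F [-0.5 -0.2 -2.6]
R [[-0.893, -0.132, 0.43], [-0.134, 0.991, 0.027], [-0.429, -0.033, -0.902]]
G [ 0.5612 -0.1234  0.1594] T [ 0.5692 -0.1229  0.1425] world d [-1.7 -1.1 -3.4] tool d mm [ 3.1 -0.7  2.3]
tool y vs stand y: ang 1.98 ; bottle axis in tool [-0.968 -0.015 -0.251]
```

```bash
python3 - <<'E'
from plant import sense
import numpy as np
s=sense(); np.savez('seat.npz',p=s['tcp_pos'],o=s['orientation'],q=s['qpos'])
E
python3 -m crank '{"gripper":[-1,-1,-1,-1],"translation":[[-4,0,-9],[-8,-1,-17],[-11,-1,-24],[-11,-1,-24]],"twist":[0,0,0,0]}' >/dev/null; python3 st.py; python3 - <<'E'
from plant import optics
import cv2
for n in('top','scene'):
    c=optics.read_camera(n); i=c['image'][130:310,200:440]; cv2.imwrite(f'pics/{n}3.png',cv2.resize(i,None,fx=3,fy=3))
E
```

```text
t 10.43 tcp [ 0.565  -0.1217  0.2236] gap 0.0476
tilt 24.60 az 4.26  yaz 97.63 ydir z -0.027 q [ 0.435  0.167 -0.263  2.058 -0.131  0.51   1.995] F [ 0.2 -0.4 -1.5]
R [[-0.9, -0.133, 0.415], [-0.132, 0.991, 0.031], [-0.415, -0.027, -0.909]]
```

View pics/scene3.png

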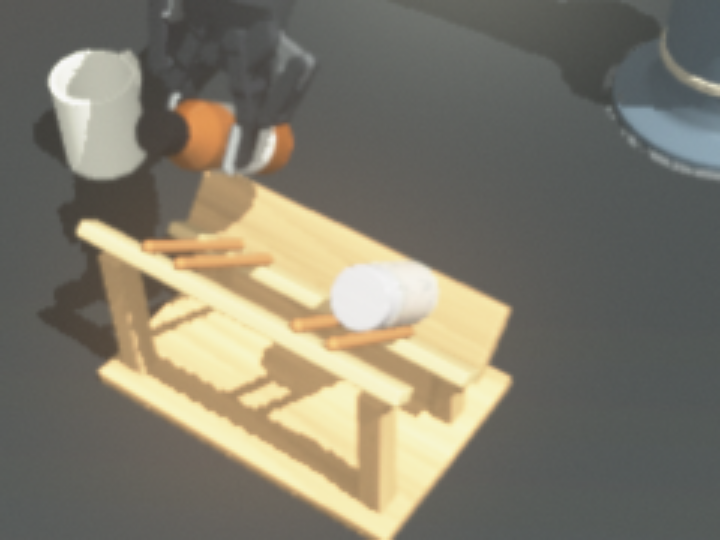

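```bash
python3 -m crank '{"gripper":[-1,-1,-1,-1,-1],"translation":[[-12,4,-34],[-12,6,-34],[-12,6,-34],[-12,6,-34],[-12,6,-34]],"twist":[0,0,0,0,0]}' >/dev/null; python3 st.py;  python3 -m crank '{"gripper":[-1,-1,-1,-1,-1],"translation":[[-12,6,-34],[-12,6,-34],[-12,6,-34],[-12,6,-34],[-12,6,-34]],"twist":[0,0,0,0,0]}' >/dev/null; python3 st.py
```

```text
t 10.95 tcp [ 0.5396 -0.0919  0.4   ] gap 0.0483
tilt 23.78 az 4.43  yaz 97.43 ydir z -0.023 q [ 0.421 -0.036 -0.269  1.847 -0.126  0.927  1.911] F [ 1.4  0.1 -3.7]
R [[-0.906, -0.129, 0.402], [-0.128, 0.991, 0.031], [-0.403, -0.023, -0.915]]
t 11.37 tcp [ 0.5173 -0.0578  0.5823] gap 0.0473
tilt 23.31 az 4.41  yaz 97.40 ydir z -0.023 q [ 0.399 -0.098 -0.291  1.506 -0.102  1.329  1.812] F [ 1.2 -0.3 -2.7]
R [[-0.91, -0.129, 0.395], [-0.127, 0.991, 0.03], [-0.395, -0.023, -0.918]]
```

```bash
python3 -m crank '{"gripper":[-1,-1,-1,-1,-1],"translation":[[-14,6,-34],[-14,6,-34],[-14,6,-34],[-14,6,-34],[-14,6,-34]],"twist":[0,0,0,0,0]}' >/dev/null; python3 st.py;  python3 -m crank '{"gripper":[-1,-1,-1,-1,-1],"translation":[[-16,2,-36],[-16,2,-36],[-16,2,-36],[-16,2,-36],[-16,2,-36]],"twist":[0,0,0,0,0]}' >/dev/null; python3 st.py
```

```text
t 11.78 tcp [ 0.5067 -0.0226  0.7703] gap 0.0476
tilt 23.00 az 4.24  yaz 97.28 ydir z -0.023 q [ 0.327  0.015 -0.361  0.965 -0.011  1.761  1.665] F [ 1.1  0.4 -2.3]
R [[-0.912, -0.127, 0.39], [-0.125, 0.992, 0.029], [-0.39, -0.023, -0.921]]
t 12.20 tcp [ 0.5086 -0.0157  0.8611] gap 0.0474
tilt 25.06 az 5.01  yaz 97.21 ydir z -0.018 q [-0.272  0.121  0.331  0.608 -0.105  1.982  1.685] F [ 0.7 -1.7 -4.1]
R [[-0.898, -0.126, 0.422], [-0.121, 0.992, 0.037], [-0.423, -0.018, -0.906]]
```

```bash
python3 -m crank '{"gripper":[-1,-1,-1,-1,-1],"translation":[[-15,0,-38],[-15,0,-38],[-15,0,-38],[-16,0,-38],[-16,0,-38]],"twist":[0,0,0,0,0]}' >/dev/null; python3 st.py;  python3 -m crank '{"gripper":[-1,-1,-1,-1,-1],"translation":[[-18,0,-36],[-18,0,-36],[-18,0,-36],[-20,0,-36],[-20,0,-36]],"twist":[0,0,0,0,0]}' >/dev/null; python3 st.py
```

```text
t 12.62 tcp [ 0.4775 -0.0062  0.9275] gap 0.0473
tilt 33.48 az 3.63  yaz 96.75 ydir z -0.036 q [-0.47   0.092  0.549  0.492 -0.129  1.986  1.675] F [ 0.4  0.3 -3.7]
R [[-0.826, -0.117, 0.551], [-0.118, 0.992, 0.035], [-0.551, -0.036, -0.834]]
t 13.03 tcp [0.4347 0.0013 0.9902] gap 0.0476
tilt 42.03 az 3.25  yaz 96.26 ydir z -0.047 q [-0.745  0.054  0.81   0.383 -0.121  1.986  1.657] F [-0.6  0.4 -3.1]
R [[-0.736, -0.109, 0.668], [-0.113, 0.993, 0.038], [-0.668, -0.047, -0.743]]
```

```bash
python3 -m crank '{"gripper":[-1,-1,-1,-1,-1],"translation":[[-22,8,-34],[-22,8,-34],[-22,8,-34],[-24,8,-32],[-24,8,-32]],"twist":[0,0,0,0,0]}' >/dev/null; python3 st.py;  python3 -m crank '{"gripper":[-1,-1],"translation":[[-25,8,-31],[-25,8,-31]],"twist":[0,0]}' >/dev/null; python3 st.py
```

```text
t 13.45 tcp [0.3966 0.0435 1.0389] gap 0.0479
tilt 49.29 az 4.22  yaz 96.69 ydir z -0.050 q [-1.361  0.038  1.285  0.284 -0.024  1.986  1.597] F [-0.2  0.2 -3.5]
R [[-0.644, -0.116, 0.756], [-0.114, 0.992, 0.056], [-0.756, -0.05, -0.652]]
t 13.62 tcp [0.3805 0.0622 1.059 ] gap 0.0476
tilt 52.57 az 4.87  yaz 97.04 ydir z -0.049 q [-1.443  0.044  1.287  0.228  0.034  1.987  1.57 ] F [ 0.4  1.1 -2.6]
R [[-0.599, -0.122, 0.791], [-0.113, 0.991, 0.067], [-0.793, -0.049, -0.608]]
```

```bash
python3 -m crank '{"gripper":[-1,-1,-1],"translation":[[10,-5,25],[18,-10,30],[18,-10,30]],"twist":[0,0,0]}' >/dev/null; python3 st.py;  python3 -m crank '{"gripper":[-1,-1,-1,-1,-1],"translation":[[10,-5,15],[10,0,15],[0,0,0],[0,0,0],[0,0,0]],"twist":[0.12,0.12,0.12,0.12,0.12]}' >/dev/null; python3 st.py
```

```text
t 13.87 tcp [0.4176 0.0343 1.0104] gap 0.0476
tilt 48.30 az 5.90  yaz 95.67 ydir z 0.004 q [-1.481 -0.128  0.746  0.496  0.56   1.917  1.385] F [ 5.1 -3.7 -3.9]
R [[-0.662, -0.099, 0.743], [-0.062, 0.995, 0.077], [-0.747, 0.004, -0.665]]
t 14.28 tcp [0.4245 0.03   0.9681] gap 0.0475
tilt 47.83 az 6.44  yaz 70.40 ydir z 0.436 q [-1.314 -0.233  0.499  0.744  0.61   1.813  0.667] F [ 0.2  0.3 -3.6]
R [[-0.605, 0.302, 0.736], [0.524, 0.848, 0.083], [-0.599, 0.436, -0.671]]
```

```bash
for i in 1; do python3 -m crank '{"gripper":[-1,-1,-1,-1,-1],"translation":[[0,0,0],[0,0,0],[0,0,0],[0,0,0],[0,0,0]],"twist":[0.12,0.12,0.12,0.12,0.12]}' >/dev/null; python3 st.py; done;  python3 -m crank '{"gripper":[-1,-1,-1,-1,-1],"translation":[[0,0,0],[0,0,0],[0,0,0],[0,0,0],[0,0,0]],"twist":[0.12,0.12,0.12,0.12,0.12]}' >/dev/null; python3 st.py;  python3 -m crank '{"gripper":[-1,-1,-1,-1,-1],"translation":[[0,0,0],[0,0,0],[0,0,0],[0,0,0],[0,0,0]],"twist":[0.12,0.12,0.12,0.12,0.12]}' >/dev/null; python3 st.py
```

```text
t 14.70 tcp [0.4236 0.0282 0.965 ] gap 0.0473
tilt 47.38 az 6.52  yaz 32.21 ydir z 0.700 q [-1.221 -0.222  0.479  0.749  0.544  1.799  0.063] F [-0.2  0.8 -2.8]
R [[-0.316, 0.605, 0.731], [0.921, 0.381, 0.084], [-0.228, 0.7, -0.677]]
t 15.12 tcp [0.4231 0.0276 0.962 ] gap 0.0477
tilt 46.90 az 6.50  yaz -18.59 ydir z 0.695 q [-1.127 -0.209  0.455  0.753  0.482  1.787 -0.54 ] F [ 0.5  0.2 -3.3]
R [[0.099, 0.681, 0.725], [0.97, -0.229, 0.083], [0.223, 0.695, -0.683]]
t 15.53 tcp [0.4227 0.0275 0.9587] gap 0.0478
tilt 46.39 az 6.46  yaz -56.51 ydir z 0.430 q [-1.034 -0.196  0.425  0.757  0.426  1.778 -1.145] F [ 0.9  0.3 -3.6]
R [[0.484, 0.498, 0.719], [0.653, -0.753, 0.082], [0.582, 0.43, -0.69]]
```

```bash
 python3 -m crank '{"gripper":[-1,-1,-1,-1,-1],"translation":[[0,0,0],[0,0,0],[0,0,0],[0,0,0],[0,0,0]],"twist":[0.12,0.12,0.12,0.12,0.12]}' >/dev/null; python3 st.py; python3 - <<'E'
from plant import optics
import cv2
for n in('top','scene'):
    c=optics.read_camera(n); cv2.imwrite(f'pics/{n}4.png',c['image'])
E
```

```text
t 15.95 tcp [0.4224 0.0276 0.9551] gap 0.0478
tilt 45.84 az 6.42  yaz -83.09 ydir z 0.009 q [-0.943 -0.185  0.391  0.762  0.374  1.772 -1.751] F [ 0.1  0.6 -2.7]
R [[0.691, 0.12, 0.713], [0.09, -0.993, 0.08], [0.717, 0.009, -0.697]]
```

View pics/scene4.png

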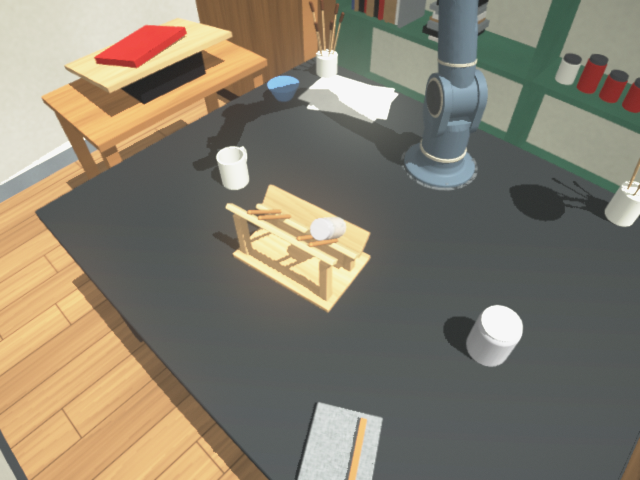

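View pics/top4.png

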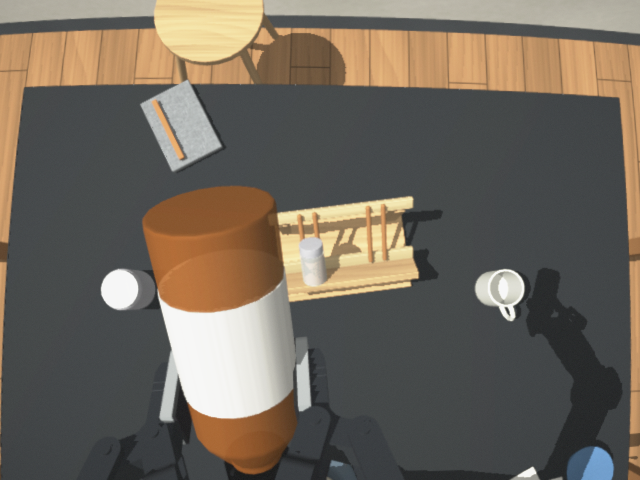

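```bash
cat > ov.py <<'E'
from h import *
from plant import sense,optics
import sys
P=np.load('P.npy'); b,a=bottle(P,-1); z=np.load('seat.npz'); R0=Ro.from_rotvec(z['o']).as_matrix(); bt=R0.T@(b-z['p']); at=R0.T@a
def now():
    s=sense(); R=Ro.from_rotvec(s['orientation']).as_matrix(); return s['tcp_pos']+R@bt, R@at
if __name__=='__main__':
    B,A=now(); print('base',B.round(3),'ctr',(B+.075*A).round(3),'axis',A.round(3),'ang',np.degrees(np.arccos(A[2])).round(1))
    n=sys.argv[1]; c=optics.read_camera(n); im=c['image'].copy()
    cs,_=cv2.findContours(sil(c,BOT,B,A).astype(np.uint8),0,1); cv2.drawContours(im,cs,-1,(0,255,0),1); cv2.imwrite(sys.argv[2],im)
E
python3 -m crank '{"gripper":[-1,-1,-1,-1,-1],"translation":[[0,0,0],[0,0,0],[0,0,0],[0,0,0],[0,0,0]],"twist":[0,0,0,0,0]}' >/dev/null; python3 ov.py top pics/ov1.png; python3 st.py
```

```text
base [0.481 0.036 1.009] ctr [0.417 0.028 0.97 ] axis [-0.849 -0.108 -0.517] ang 121.1
t 16.52 tcp [0.4224 0.0276 0.9542] gap 0.0475
tilt 45.70 az 6.39  yaz -82.46 ydir z 0.021 q [-0.946 -0.186  0.392  0.763  0.375  1.773 -1.736] F [-0.   0.4 -3.1]
R [[0.691, 0.131, 0.711], [0.106, -0.991, 0.08], [0.715, 0.021, -0.698]]
```

View pics/ov1.png

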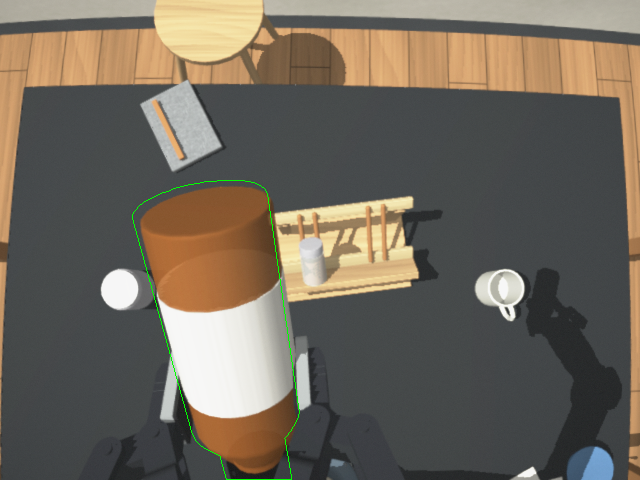

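```bash
cat > fitnow.py <<'E'
from ov import *
from scipy.optimize import minimize
import sys
n=sys.argv[1]
s=sense(); R=Ro.from_rotvec(s['orientation']).as_matrix()
c=optics.read_camera(n); r=optics.masks_of(n,'bottle_center'); print([(q['p'],q['box']) for q in r][:2])
m=cv2.GaussianBlur(r[0]['mask'].astype(np.float32),(0,0),2)
def pose(x):
    D=Ro.from_euler('yz',[x[0]/10,x[3]/10]).as_matrix()  # about tool y and z, pivot at grasp point
    g=np.array([0,0,-.0187]); return s['tcp_pos']+R@(g+D@(bt-g)+np.array([x[1],0,x[2]])/100), R@D@at
vis=np.ones((480,640),np.float32)
if n=='top': vis[430:]=0
def f(x):
    B,A=pose(x); e=(cv2.GaussianBlur(sil(c,BOT,B,A).astype(np.float32),(0,0),2)-m)*vis; return (e**2).sum()
r=minimize(f,np.zeros(4),method='Nelder-Mead',options=dict(initial_simplex=np.vstack([np.zeros(4),np.eye(4)*.8])))
B,A=pose(r.x); print('start cost',f(np.zeros(4)),'fit',r.fun,'dpitch deg',np.degrees(r.x[0]/10).round(1),'dx,dz mm',(r.x[1:3]*10).round(1),'dyaw',np.degrees(r.x[3]/10).round(1),'ang',np.degrees(np.arccos(A[2])).round(1))
E
python3 fitnow.py top
```

```text
[(0.72, [144.6, 187.8, 296.5, 480.0])]
start cost 1715.3958 fit 192.4387969970703 dpitch deg 2.8 dx,dz mm [-5.   2.9] dyaw 1.5 ang 123.9
```

```bash
python3 -m crank '{"gripper":[-1,-1,-1,-1,-1],"translation":[[0,0,0],[0,0,0],[0,0,0],[0,0,0],[0,0,0]],"twist":[0,0,0,0,0]}' >/dev/null;python3 -m crank '{"gripper":[-1,-1,-1,-1,-1],"translation":[[0,0,0],[0,0,0],[0,0,0],[0,0,0],[0,0,0]],"twist":[0,0,0,0,0]}' >/dev/null; python3 st.py
python3 -m crank '{"gripper":[-1,-1,-1,-1,-1],"translation":[[0,0,0],[0,0,0],[0,0,0],[0,0,0],[0,0,0]],"twist":[-0.12,-0.12,-0.12,-0.12,-0.12]}' >/dev/null; python3 -m crank '{"gripper":[-1,-1,-1,-1,-1],"translation":[[0,0,0],[0,0,0],[0,0,0],[0,0,0],[0,0,0]],"twist":[-0.12,-0.12,-0.12,-0.12,-0.12]}' >/dev/null; python3 st.py
python3 -m crank '{"gripper":[-1,-1,-1,-1,-1],"translation":[[0,0,0],[0,0,0],[0,0,0],[0,0,0],[0,0,0]],"twist":[-0.12,-0.12,-0.12,-0.12,-0.12]}' >/dev/null; python3 -m crank '{"gripper":[-1,-1,-1,-1,-1],"translation":[[0,0,0],[0,0,0],[0,0,0],[0,0,0],[0,0,0]],"twist":[-0.12,-0.12,-0.12,-0.12,-0.12]}' >/dev/null; python3 st.py
python3 -m crank '{"gripper":[-1,-1,-1,-1,-1],"translation":[[0,0,0],[0,0,0],[0,0,0],[0,0,0],[0,0,0]],"twist":[-0.12,-0.12,-0.12,-0.12,-0.12]}' >/dev/null;python3 st.py
```

```text
t 17.45 tcp [0.4223 0.0275 0.9543] gap 0.0475
tilt 45.71 az 6.38  yaz -82.45 ydir z 0.021 q [-0.946 -0.186  0.392  0.763  0.375  1.773 -1.736] F [-0.6  0.3 -2.4]
R [[0.69, 0.131, 0.711], [0.107, -0.991, 0.08], [0.716, 0.021, -0.698]]
t 18.28 tcp [0.4224 0.0266 0.9545] gap 0.0475
tilt 45.75 az 6.29  yaz -17.07 ydir z 0.686 q [-1.129 -0.211  0.459  0.766  0.479  1.797 -0.528] F [-0.4  0.  -3.3]
R [[0.095, 0.696, 0.712], [0.974, -0.214, 0.078], [0.207, 0.686, -0.698]]
t 19.12 tcp [0.4223 0.0247 0.9556] gap 0.0476
tilt 45.91 az 6.44  yaz 70.23 ydir z 0.415 q [-1.319 -0.245  0.508  0.766  0.603  1.83   0.676] F [-0.2 -0.1 -2.1]
R [[-0.629, 0.308, 0.714], [0.51, 0.856, 0.081], [-0.586, 0.415, -0.696]]
t 19.53 tcp [0.4223 0.0232 0.9565] gap 0.0479
tilt 46.04 az 6.60  yaz 96.89 ydir z -0.005 q [-1.411 -0.264  0.522  0.765  0.669  1.851  1.28 ] F [ 0.   0.2 -2.7]
R [[-0.689, -0.12, 0.715], [-0.087, 0.993, 0.083], [-0.72, -0.005, -0.694]]
```

```bash
python3 -m crank '{"gripper":[-1,-1,-1,-1,-1],"translation":[[14,0,20],[20,0,30],[20,0,30],[20,0,30],[20,0,30]],"twist":[0,0,0,0,0]}' >/dev/null;python3 st.py; python3 -m crank '{"gripper":[-1,-1,-1,-1,-1],"translation":[[20,0,30],[20,0,30],[20,0,30],[20,0,30],[20,0,30]],"twist":[0,0,0,0,0]}' >/dev/null;python3 st.py
```

```text
t 19.95 tcp [0.4495 0.0344 0.8333] gap 0.0477
tilt 46.56 az 7.73  yaz 98.23 ydir z -0.009 q [-0.767 -0.332  0.262  1.237  0.338  1.44   1.33 ] F [-1.2  0.7 -2.4]
R [[-0.68, -0.143, 0.719], [-0.105, 0.99, 0.098], [-0.726, -0.009, -0.688]]
t 20.37 tcp [0.4755 0.0399 0.7104] gap 0.0480
tilt 46.35 az 7.97  yaz 98.73 ydir z -0.014 q [-0.015 -0.333 -0.101  1.553 -0.048  1.111  1.606] F [ 0.3  0.7 -2.7]
R [[-0.681, -0.152, 0.717], [-0.115, 0.988, 0.1], [-0.723, -0.014, -0.69]]
```

```bash
python3 -m crank '{"gripper":[-1,-1,-1,-1,-1],"translation":[[22,-3,30],[22,-3,30],[22,-3,30],[22,-3,30],[22,-3,30]],"twist":[0,0,0,0,0]}' >/dev/null;python3 st.py; python3 -m crank '{"gripper":[-1,-1,-1,-1,-1],"translation":[[24,-3,26],[24,-3,26],[24,-3,20],[28,-3,14],[28,-3,14]],"twist":[0,0,0,0,0]}' >/dev/null;python3 st.py
```

```text
t 20.78 tcp [0.5173 0.0179 0.5221] gap 0.0477
tilt 46.46 az 6.57  yaz 97.64 ydir z -0.020 q [ 0.125 -0.306 -0.165  1.946 -0.146  0.691  1.731] F [ 1.1  0.4 -3. ]
R [[-0.681, -0.133, 0.72], [-0.106, 0.991, 0.083], [-0.725, -0.02, -0.689]]
t 21.20 tcp [ 0.5011 -0.0044  0.3459] gap 0.0477
tilt 45.90 az 6.32  yaz 97.61 ydir z -0.023 q [ 0.04  -0.236 -0.071  2.292 -0.244  0.293  1.882] F [-0.2 -0.3 -3.6]
R [[-0.688, -0.132, 0.714], [-0.109, 0.991, 0.079], [-0.718, -0.023, -0.696]]
```

```bash
python3 -m crank '{"gripper":[-1,-1,-1,-1],"translation":[[20,18,-22],[24,18,-22],[26,18,-22],[28,15,-22]],"twist":[0,0,0,0]}' >/dev/null;python3 st.py; python3 -m crank '{"gripper":[-1,-1,-1],"translation":[[34,4,-14],[34,4,-14],[34,4,-14]],"twist":[0,0,0]}' >/dev/null;python3 st.py
```

```text
t 21.53 tcp [0.4225 0.0432 0.294 ] gap 0.0477
tilt 43.16 az 5.70  yaz 96.69 ydir z -0.016 q [ 0.106 -0.333 -0.294  2.447 -0.074  0.263  1.548] F [11.8  3.7  7. ]
R [[-0.723, -0.116, 0.681], [-0.096, 0.993, 0.068], [-0.684, -0.016, -0.729]]
t 21.78 tcp [0.4049 0.0564 0.277 ] gap 0.0474
tilt 39.23 az 5.21  yaz 96.59 ydir z -0.020 q [ 0.194 -0.333 -0.413  2.447 -0.109  0.323  1.539] F [ 0.6  0.3 -4. ]
R [[-0.768, -0.115, 0.63], [-0.101, 0.993, 0.057], [-0.632, -0.02, -0.775]]
```

```bash
python3 -m crank '{"gripper":[-1,-1,-1,-1,-1],"translation":[[35,-4,-14],[35,-4,-14],[35,-4,-14],[35,-4,-14],[35,-4,-14]],"twist":[0,0,0,0,0]}' >/dev/null;python3 st.py; python3 -m crank '{"gripper":[-1,-1,-1],"translation":[[35,-4,-14],[35,-4,-14],[35,-4,-14]],"twist":[0,0,0]}' >/dev/null;python3 st.py
```

```text
t 22.20 tcp [0.3766 0.0371 0.2565] gap 0.0480
tilt 32.19 az 4.38  yaz 96.77 ydir z -0.026 q [ 0.202 -0.333 -0.371  2.447 -0.142  0.449  1.623] F [ 0.3 -0.3 -3.2]
R [[-0.839, -0.118, 0.531], [-0.114, 0.993, 0.041], [-0.532, -0.026, -0.846]]
t 22.45 tcp [0.3589 0.017  0.246 ] gap 0.0475
tilt 28.07 az 4.67  yaz 97.18 ydir z -0.023 q [ 0.268 -0.333 -0.353  2.447 -0.214  0.526  1.765] F [-0.2  0.2 -2.8]
R [[-0.874, -0.125, 0.469], [-0.121, 0.992, 0.038], [-0.47, -0.023, -0.882]]
```

```bash
python3 -m crank '{"gripper":[-1,-1],"translation":[[35,-4,-14],[35,-4,-14]],"twist":[0,0]}' >/dev/null;python3 st.py; cat > seat.py <<'E'
from h import *
from plant import sense
import sys
z=np.load('seat.npz'); s=sense(); R=Ro.from_rotvec(s['orientation']).as_matrix(); R0=Ro.from_rotvec(z['o']).as_matrix()
import ov
# compare predicted bottle center now w.r.t. seat
B,A=ov.now(); b,a=ov.b,ov.a
d=(b+.08*a)-(B+.08*A)+np.array([0,0,float(sys.argv[1])])
print('tilt err deg',np.degrees(np.arccos(A@a)).round(2),'rotvec err (tool frame, deg)',np.degrees(Ro.from_matrix(R.T@R0).as_rotvec()).round(2),'t %.2f'%s['time_s'])
print('world d',(d*1000).round(1),'tool d',(R.T@d*1000).round(1),'F',s['ft_force'].round(1) if hasattr(s['ft_force'],'round') else s['ft_force'])
E
python3 seat.py 0.15
```

```text
t 22.62 tcp [ 0.3457 -0.0033  0.2399] gap 0.0475
tilt 25.46 az 5.64  yaz 97.65 ydir z -0.017 q [ 0.359 -0.333 -0.346  2.447 -0.286  0.582  1.919] F [ 0.6 -0.8 -3. ]
R [[-0.894, -0.133, 0.428], [-0.127, 0.991, 0.042], [-0.43, -0.017, -0.903]]
tilt err deg 0.58 rotvec err (tool frame, deg) [ 0.89 -0.   -0.37] t 22.62
world d [ 225.2 -118.3   56.1] tool d [-210.3 -148.2   40.7] F [ 0.6 -0.8 -3. ]
```

Orientation is back within 1° of the grasp pose. Up and over as before.

```bash
python3 -m crank '{"gripper":[-1,-1,-1,-1,-1],"translation":[[-20,-2,-14],[-32,-3,-22],[-32,-12,-18],[-30,-24,0],[-30,-24,0]],"twist":[0,0,0,0,0]}' >/dev/null; python3 st.py; python3 seat.py 0.12
```

```text
t 23.03 tcp [ 0.455  -0.0538  0.347 ] gap 0.0477
tilt 24.67 az 5.06  yaz 97.73 ydir z -0.021 q [ 0.386 -0.186 -0.262  2.096 -0.185  0.81   1.927] F [ 0.   1.2 -2.8]
R [[-0.899, -0.134, 0.416], [-0.131, 0.991, 0.037], [-0.417, -0.021, -0.909]]
tilt err deg 0.88 rotvec err (tool frame, deg) [ 0.68 -0.8  -0.18] t 23.03
world d [115.6 -67.9 -81.2] tool d [-61.3 -81.1 119.4] F [ 0.   1.2 -2.8]
```

```bash
python3 -m crank '{"gripper":[-1,-1,-1,-1,-1],"translation":[[-14,-20,24],[-14,-20,24],[-14,-20,24],[-8,-10,10],[0,0,0]],"twist":[0,0,0,0,0]}' >/dev/null; python3 st.py; python3 seat.py 0.06
```

```text
t 23.45 tcp [ 0.5582 -0.1228  0.2993] gap 0.0479
tilt 25.66 az 3.84  yaz 97.48 ydir z -0.030 q [ 0.408  0.064 -0.212  1.987 -0.164  0.664  2.014] F [-1.   0.1 -3.4]
R [[-0.892, -0.13, 0.432], [-0.13, 0.991, 0.029], [-0.432, -0.03, -0.901]]
tilt err deg 0.26 rotvec err (tool frame, deg) [ 0.1   0.16 -0.19] t 23.45
world d [ 12.7   1.  -93.3] tool d [28.8  2.1 89.6] F [-1.   0.1 -3.4]
```

```bash
python3 -m crank '{"gripper":[-1,-1,-1],"translation":[[8,1,25],[8,1,25],[6,0,20]],"twist":[0,0,0]}' >/dev/null; python3 seat.py 0.0; python3 ov.py top pics/ov2.png; python3 ov.py scene pics/ov3.png; python3 - <<'E'
import cv2,numpy as np
a=cv2.imread('pics/ov2.png')[150:310,270:430]; b=cv2.imread('pics/ov3.png')[120:280,200:360]
cv2.imwrite('pics/ov23.png',cv2.resize(np.hstack([a,b]),None,fx=2.5,fy=2.5,interpolation=cv2.INTER_CUBIC))
E
```

```text
tilt err deg 0.74 rotvec err (tool frame, deg) [-0.18  0.73 -0.14] t 23.70
world d [ -1.7   1.2 -82.9] tool d [37.9  4.3 73.7] F [ 0.4  1.2 -4. ]
base [ 0.503 -0.133  0.19 ] ctr [ 0.559 -0.125  0.239] axis [0.75  0.105 0.653] ang 49.3
base [ 0.5   -0.132  0.186] ctr [ 0.557 -0.125  0.234] axis [0.756 0.104 0.646] ang 49.7
```

View pics/ov23.png

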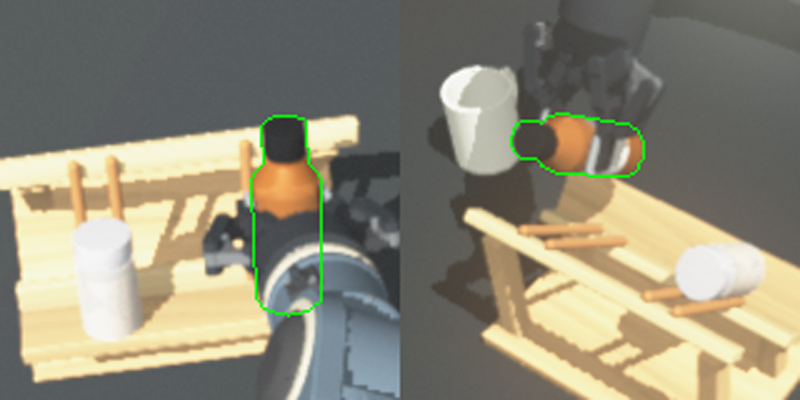

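```bash
python3 seat.py 0.015; python3 -m crank '{"gripper":[-1,-1,-1],"translation":[[10,1,20],[10,1,18],[6,1,10]],"twist":[0,0,0]}' >/dev/null; python3 seat.py 0.0
```

```text
tilt err deg 0.33 rotvec err (tool frame, deg) [ 0.02  0.27 -0.18] t 23.80
world d [  0.8   0.6 -64.9] tool d [27.4  2.5 58.8] F [-1.1  1.  -3.5]
tilt err deg 0.98 rotvec err (tool frame, deg) [-0.24  0.97 -0.03] t 24.05
world d [ -0.4  -0.2 -31.1] tool d [14.2  1.  27.6] F [ 0.1  0.2 -3.2]
```

```bash
python3 -m crank '{"gripper":[-1,-1,-1],"translation":[[4,0,9],[3,0,6],[0,0,0]],"twist":[0,0,0]}' >/dev/null; python3 seat.py 0.0; python3 -m crank '{"gripper":[-1,-1,-1],"translation":[[2,0,4],[1,0,3],[0,0,0]],"twist":[0,0,0]}' >/dev/null; python3 seat.py 0.0
```

```text
tilt err deg 1.04 rotvec err (tool frame, deg) [-0.24  1.03  0.04] t 24.30
world d [ -0.6  -0.2 -15. ] tool d [ 7.3  0.4 13.1] F [-0.5  0.4 -2.9]
tilt err deg 1.36 rotvec err (tool frame, deg) [-0.37  1.34  0.07] t 24.55
world d [ -3.1   0.5 -10. ] tool d [7.2 1.3 7.6] F [ 0.4 -0.2 -3.2]
```

```bash
python3 -m crank '{"gripper":[-1,-1],"translation":[[5,1,4],[0,0,0]],"twist":[0,0]}' >/dev/null; python3 seat.py 0.0; python3 -m crank '{"gripper":[-1,-1],"translation":[[2,0,3],[0,0,0]],"twist":[0,0]}' >/dev/null; python3 seat.py 0.0
```

```text
tilt err deg 1.47 rotvec err (tool frame, deg) [-0.42  1.45  0.09] t 24.72
world d [-1.   0.2 -4.9] tool d [3.  0.5 3.9] F [-0.9 -0.3 -3.5]
tilt err deg 1.51 rotvec err (tool frame, deg) [-0.41  1.49  0.08] t 24.88
world d [-0.7  0.2 -1.5] tool d [1.3 0.3 1. ] F [-1.9  1.2 -4. ]
```

```bash
python3 -m crank '{"gripper":[-1,-1],"translation":[[1.5,0,2.5],[0,0,0]],"twist":[0,0]}' >/dev/null; python3 seat.py 0.0; python3 -m crank '{"gripper":[-1,-1],"translation":[[1.5,0,2.5],[0,0,0]],"twist":[0,0]}' >/dev/null; python3 seat.py 0.0
```

```text
tilt err deg 1.61 rotvec err (tool frame, deg) [-0.39  1.59  0.1 ] t 25.05
world d [-1.  -0.4  0.1] tool d [ 0.9 -0.3 -0.5] F [-4.5 -0.2  0.2]
tilt err deg 1.7 rotvec err (tool frame, deg) [-0.4   1.69  0.09] t 25.22
world d [-0.7 -0.6  0. ] tool d [ 0.7 -0.5 -0.4] F [-4.2  0.6 -1.3]
```

```bash
python3 -m crank '{"gripper":[-1,-1],"translation":[[3,0,0.8],[0,0,0]],"twist":[0,0]}' >/dev/null; python3 seat.py 0.0; python3 -m crank '{"gripper":[-1,-1],"translation":[[3,0,0.8],[0,0,0]],"twist":[0,0]}' >/dev/null; python3 seat.py 0.0
```

```text
tilt err deg 1.95 rotvec err (tool frame, deg) [-0.46  1.93  0.13] t 25.38
world d [ 0.4 -0.6  0.3] tool d [-0.4 -0.7 -0.1] F [-1.9  0.1 -1.1]
tilt err deg 2.29 rotvec err (tool frame, deg) [-0.51  2.26  0.18] t 25.55
world d [ 0.3 -0.7  0.5] tool d [-0.4 -0.8 -0.3] F [-3.5  0.4  0.4]
```

```bash
python3 fitnow.py scene; python3 ov.py top pics/ov4.png; python3 ov.py scene pics/ov5.png; python3 - <<'E'
import cv2,numpy as np
a=cv2.imread('pics/ov4.png')[180:300,340:430]; b=cv2.imread('pics/ov5.png')[160:280,220:340]
cv2.imwrite('pics/ov45.png',cv2.resize(np.hstack([a,b]),None,fx=3.8,fy=3.8,interpolation=cv2.INTER_CUBIC))
E
```

```text
[(0.76, [252.2, 194.2, 300.5, 212.9])]
start cost 182.31015 fit 154.1217803955078 dpitch deg -1.8 dx,dz mm [-1.4  1.7] dyaw -4.2 ang 46.2
base [ 0.502 -0.132  0.105] ctr [ 0.557 -0.123  0.155] axis [0.732 0.11  0.672] ang 47.8
base [ 0.502 -0.132  0.105] ctr [ 0.557 -0.123  0.155] axis [0.732 0.11  0.672] ang 47.8
```

View pics/ov45.png

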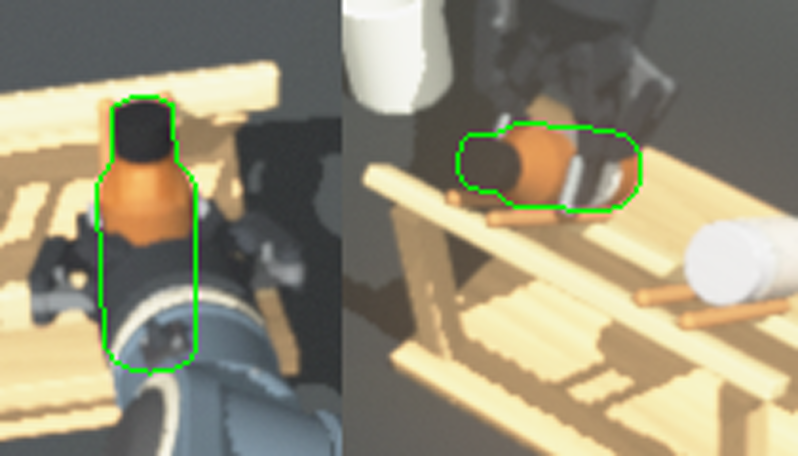

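```bash
cat > cap.py <<'E'
from h import *
from plant import optics
import pickle
C,M=pickle.load(open('m.pkl','rb'))
def shift(n):
    a=C[n]['image']; b=optics.read_camera(n)['image']
    x0,y0,x1,y1=(366,204,394,236) if n=='top' else (249,190,284,214)
    T=a[y0:y1,x0:x1]; S=b[y0-10:y1+10,x0-10:x1+10]
    r=cv2.matchTemplate(S,T,cv2.TM_CCOEFF_NORMED); _,v,_,p=cv2.minMaxLoc(r)
    # subpixel
    px,py=p; fx=fy=0
    if 0<px<20: l,c,rr=r[py,px-1],r[py,px],r[py,px+1]; fx=(l-rr)/(2*(l-2*c+rr))
    if 0<py<20: l,c,rr=r[py-1,px],r[py,px],r[py+1,px]; fy=(l-rr)/(2*(l-2*c+rr))
    return round(px-10+fx,2),round(py-10+fy,2),round(float(v),3)
P=np.load('P.npy'); b,a=bottle(P,-1)
for n in('top','scene'):
    print(n,'shift px (col,row,score)',shift(n))
    X=b+a*.13; p0=proj(C[n],X)[0]
    ys=np.cross([0,0,1],a);ys/=np.linalg.norm(ys)
    for nm,d in(('along a',a),('normal up',np.cross(a,ys)),('y',ys)): print('   px per 5mm',nm,(proj(C[n],X+d*.005)[0]-p0).round(2))
E
python3 cap.py
```

```text
top shift px (col,row,score) (np.float32(0.03), np.float32(0.26), 0.973)
   px per 5mm along a [-0.09 -2.19]
   px per 5mm normal up [0.44 1.35]
   px per 5mm y [-2.55  0.31]
scene shift px (col,row,score) (np.float32(-1.92), np.float32(-0.78), 0.752)
   px per 5mm along a [-1.28 -0.01]
   px per 5mm normal up [ 0.74 -2.08]
   px per 5mm y [1.74 0.9 ]
```

```bash
python3 -m crank '{"gripper":[-1,-1,-1,-1],"translation":[[2,0,0.5],[0,0,0],[0,0,0],[0,0,0]],"twist":[0,0,0,0]}' 20 >/dev/null; python3 seat.py 0.0; python3 cap.py | grep shift; python3 -m crank '{"gripper":[-0.2,0.0,0.2,0.4,0.6],"translation":[[0,0,0],[0,0,0],[0,0,0],[0,0,0],[0,0,0]],"twist":[0,0,0,0,0]}' 20; python3 cap.py | grep shift
```

```text
tilt err deg 2.49 rotvec err (tool frame, deg) [-0.56  2.46  0.18] t 26.18
world d [ 0.2 -0.7  0.6] tool d [-0.4 -0.7 -0.5] F [-0.9  1.8  4. ]
top shift px (col,row,score) (np.float32(-0.01), np.float32(0.24), 0.975)
scene shift px (col,row,score) (np.float32(-1.86), np.float32(-0.74), 0.751)
time_s: 26.7
tcp_pos: [0.5713, -0.1227, 0.1451]
orientation: [-0.188, 2.646, -0.017]
ft_force: [0.5, 0.2, 0.3]
finger_gap: 0.0682
top shift px (col,row,score) (np.float32(0.03), np.float32(0.02), 0.999)
scene shift px (col,row,score) (np.float32(0.6), np.float32(0.82), 0.875)
```

```bash
python3 -m crank '{"gripper":[0.8,1,1,1,1],"translation":[[0,0,0],[0,0,0],[0,0,0],[0,0,0],[0,0,0]],"twist":[0,0,0,0,0]}'; python3 seat.py 0; python3 -m crank '{"gripper":[1,1,1,1,1],"translation":[[-3,0,-7],[-7,0,-15],[-12,0,-25],[-14,0,-32],[-14,0,-32]],"twist":[0,0,0,0,0]}'; python3 cap.py | grep shift
```

```text
time_s: 27.22
tcp_pos: [0.5712, -0.1232, 0.1448]
orientation: [-0.187, 2.646, -0.018]
ft_force: [-0.0, 0.4, -0.8]
finger_gap: 0.0854
tilt err deg 2.49 rotvec err (tool frame, deg) [-0.7   2.46  0.16] t 27.22
world d [0.3 1.3 1.6] tool d [-1.2  1.2 -1.2] F [-0.   0.4 -0.8]
time_s: 27.63
tcp_pos: [0.5575, -0.1176, 0.2622]
orientation: [-0.187, 2.665, -0.008]
ft_force: [0.9, 0.4, 0.3]
finger_gap: 0.0853
top shift px (col,row,score) (np.float32(0.03), np.float32(0.02), 0.998)
scene shift px (col,row,score) (np.float32(0.11), np.float32(-0.05), 0.974)
```

Cap matches its initial image position to ~0.1 px in both cameras. Move clear and check the whole scene.

```bash
python3 -m crank '{"gripper":[1,1,1,1,1],"translation":[[-12,0,-34],[-12,2,-34],[-8,4,-34],[0,4,-34],[0,0,-20]],"twist":[0,0,0,0,0]}'; python3 -m crank '{"gripper":[1,1],"translation":[[0,0,0],[0,0,0]],"twist":[0,0]}' >/dev/null; python3 cap.py | grep shift; python3 - <<'E'
from h import *
from plant import optics
import pickle
C,M=pickle.load(open('m.pkl','rb'))
for n in('top','scene'):
    c=optics.read_camera(n); cv2.imwrite(f'pics/{n}9.png',c['image'])
    for t in('bottle_center','jar_center','mug','tin'):
        r=optics.masks_of(n,t)
        if r:
            f=lambda m:np.argwhere(m).mean(0)
            print(n,t,round(r[0]['p'],2),'centroid shift px',(f(r[0]['mask'])-f(M[n,t])).round(2))
E
```

```text
time_s: 28.15
tcp_pos: [0.5122, -0.1058, 0.4227]
orientation: [-0.189, 2.658, -0.011]
ft_force: [0.3, -0.2, -1.4]
finger_gap: 0.0853
top shift px (col,row,score) (np.float32(0.03), np.float32(0.02), 0.999)
scene shift px (col,row,score) (np.float32(0.03), np.float32(-0.03), 0.994)
top bottle_center 0.67 centroid shift px [-4.95  0.04]
top jar_center 0.78 centroid shift px [ 0.13 -0.12]
top mug 0.79 centroid shift px [ 0.26 -0.1 ]
top tin 0.6 centroid shift px [ 0.19 -0.41]
scene bottle_center 0.66 centroid shift px [0.04 0.63]
scene jar_center 0.63 centroid shift px [-0.03  0.36]
scene mug 0.57 centroid shift px [ 0.21 -0.28]
scene tin 0.67 centroid shift px [ 0.23 -0.06]
```

View pics/top9.png

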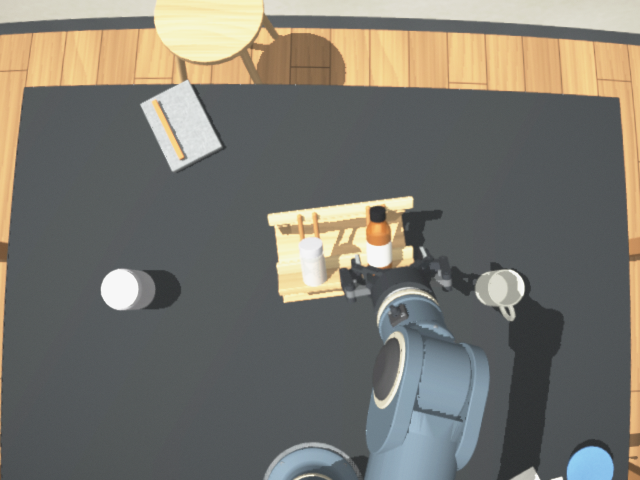

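```bash
python3 -c "
from plant import robot,sense
import numpy as np
print(np.abs(sense()['joint_vel']).max()); print(robot.finish_job())"
```

```text
0.004948315292790856
the job is handed in; nothing more can be done
None
```

I lifted the bottle from the right-hand place, turned it cap down in the air, held it, and set it back. It was released in the same place, and I handed the job in at about 28 s.

**How the tilt was done:** The moves only allow a turn about the tool's own axis. To tilt the tool I pushed against the arm's joint limits, high up to tilt it forward and close in to tilt it back. The bottle was gripped at about 25° of tool tilt, raised, tilted to about 46°, and twisted half a turn.

**Cap-down hold:**
- The cap angle was about 121° from the arm's readings and about 124° from an image fit, at 0.97 m height.
- It was held still for about 1.5 s.

**Setting down:** During lowering, the tool was up to 2.5° off its recorded grasp orientation. The bottle had probably been lifted a few millimetres as the jaws first closed. On release it slid those last few millimetres home by itself.

**Last checks:**
- The cap's image shift from the start was 0.03 px or less in both cameras, with match scores of 0.999 and 0.994.
- Jar, mug and tin shifts were under 0.5 px.
- One check disagreed: the bottle's outline in the top view had moved about 5 px. The gripper was hiding its base in that picture; the scene view showed about 0.6 px.
- The gripper was open with its tip at 0.42 m height, touching nothing, and the arm was at rest.

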